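# Post the drip grilles into the dish return

### The arm

A 7-joint arm with a two-finger parallel gripper is mounted at the origin on the work surface. World frame = base frame: x ahead of the robot, y to its left, z up, the work surface at z = 0. Lengths are in mm, angles in rad, forces in N, time in s.
With the tool pointing down it reaches from about 350 to 900 mm from the base axis. Payload 8.1 kg.
Tool frame: the origin (TCP) lies between the finger pads; the fingertips stand 11 mm ahead of it and the grasp point (between the pads) lies 8 mm behind it; z points along the fingers, y is the direction in which the jaws open and shut (so a half turn about z gives the same grasp; the last joint's range is limited). The gripper opens to 92 mm and grips with 3 to 60 N. Pads are 19 mm wide; open, the fingers measure 130 mm over their backs; the gripper's body (75 mm by 190 mm) begins 47 mm behind the grasp point.
Start: joints at [-1.436, 0.434, 0.025, 1.573, -0.012, 1.134, -0.075], TCP at [147.255, 607.418, 237.742] pointing down, gripper open.
Joint ranges: [-2.62, 2.62], [-0.44, 2.09], [-1.27, 1.32], [0.08, 2.57], [-1.32, 4.46], [0.12, 2], [-2.74, 2.74]. Speed limits (rad/s): [2.22, 2.22, 3.01, 3.01, 3.14, 3.14, 3.14].

### API

Orientations are given as a unit quaternion [x, y, z, w].
In Python, from rig import ctrl gives the robot as it stands. The module is installed in compiled form; this text tells all that it offers.
- The arm moves only by the tool jog_arm, never from a script. Its argument "deltas" is a list of rows, each a list of 7 numbers: the shift along the tool's x, y, z in m, then the turn, a rotation vector about the tool's x, y, z in rad, then the closure in counts, from 0 (fully open) to 255 (shut). A call has 1 to 8 rows; each row shifts and turns the commanded pose from where the row before left it, along the tool's axes as they then stand; what a row does not reach is not made up. A row lasts 1/12 s, in which the tool goes at most 41.7 mm and 7.16 degrees, less where a joint would pass 70% of its speed; a pose out of reach is approached as far as the arm can. A call is refused whole if a number of a shift passes 0.0417 or a number of a turn 0.125, either way. A call with a gripper value outside its range is refused whole. The fingers move at their own pace and stop on an object; "grip_force" is the grip in N (left out, the last holds). Time passes only in rows, so rows that do not move let the fingers close. It gives the time, the measured TCP pose, the force and the opening at its end, in the units of the state.
- ctrl.get_obs(): the state, without advancing time (a new reading comes with each control period).
- ctrl.get_image(name): name is "scene" or "top" or "wrist"; returns a dict with "image" (400x640x3 uint8, red, green, blue), "vfov" (degrees; the focal length in pixels is half the picture's height over the tangent of half this angle, whatever the lens; pixels are square), "cx", "cy" (the principal point, pixels), "world_to_cam" (4x4, takes a point from world to camera coordinates); the wrist camera has in their place "mount" (4x4, takes a point from camera to tool coordinates, whose origin is the TCP and whose axes are the flange's). Camera axes: x right, y up, looking along -z (the intrinsics and any distortion apply to the point x, -y, -z); pixel columns grow to the right and rows downward; lengths in mm; the calibration is good to about 2 mm. A picture is of the moment at which its call begins: read the wrist's pose just before it. There is no depth.
- ctrl.close_job(): hands the job in, once; it reports no verdict.
The state is a dict: "t": time; "joints": joint angles; "joint_vel": joint speeds; "tau": joint torques, N m; "tool_pos": TCP position; "tcp_rot": TCP orientation; "contact_force": force on the tool from outside, world axes, zero at the start; "torque": the same for the moment, N m; "finger_gap": opening from 0.0 (shut) to 1.0 (fully open).
Only numpy, scipy, OpenCV 4.12 (cv2) and the standard library are available. Lean on these libraries where they do the work, as an engineer would, in place of code of your own. Each camera call takes 0.05 s, during which the arm holds its last target.

### The job

Two slotted steel drip grilles are leaning in the draining rack beside a wooden serving board. One after the other, lift each grille out and push it end-first through the sprung flap in the sloping front of the steel dish-return box, so that it drops right inside and the flap swings shut behind it before the next one goes in. Leave the wooden board standing in the rack and do not disturb the mug, bottle and cup.

Things in the scene. Friction and masses are not known exactly. Their poses are not given: they have to be found in the camera images.
- grille_a_mid (a point): centre of one drip grille: a stiff slotted steel plate, 140 long x 80 wide x 10 mm thick, 0.2 to 0.45 kg. Axes: z along its 140 mm length (towards the end that sticks up from the rack, which has an unslotted band 40 mm deep to grip), y along its width, x through its thickness. It stands in any one of the rack's three pockets, its length leaning 25 deg from vertical, the upper end towards the rack's +x (away from the robot).
- grille_b_mid (a point): centre of the other drip grille, the same in all respects
- board_mid (a point): centre of the plain wooden serving board, 165 long x 80 wide x 10 mm thick, no slots, standing in the remaining pocket; same axes as a grille. It stays there.
- rack: fixed draining rack, 355 mm along its y, 150 mm along its x; origin under the centre of its base, z up. Three pockets side by side along y, at y = -115, 0 and 115 mm; each holds a plate's lowest 45 to 60 mm (along its length) in a groove 16 mm wide. The groove leans 25 deg from vertical (upper end towards the rack's +x, away from the robot), so a plate is drawn out along its own length. Grille tops are about 155 mm above the counter.
- return_box: fixed closed steel dish-return box with a clear back wall; origin under the centre of its base; 280 mm along x, 220 mm along y, 269 mm high at the back, z up. The front wall (at x = -140 mm, towards the robot) is 185 mm high; from its top edge a panel 130 mm long and 4 mm thick slopes up and back (+x) at 40 deg from level. The only opening is the slot in that panel. The inner floor is 6 mm above the counter.
- mouth (a point): centre of the slot, on the outer face of the sloping panel, 222 mm above the counter; axes are those of the return box. The slot is 120 mm along y and 65 mm along the slope. The way in, square to the panel, points along +x and down, 40 deg from vertical: (sin 40, 0, -cos 40) in the box's axes. Inside, there is free space for at least 230 mm along that way.
- flap (a joint): angle (rad) of the steel flap that closes the slot from inside: 0 shut, up to 1.3 open. Hinged along the slot's upper edge, it swings inwards when a plate is pushed against it; its light spring (under 1 N at its edge) shuts it again once nothing is in the way. A grille that is let go when more than half of it is through usually slides in by itself; if not, push its end.
- jug_mid (a point): centre of a steel mug, 84 mm across, 100 mm high, handle at its +y; bystander
- syrup_mid (a point): centre of an amber glass bottle, 68 mm across, 210 mm high; bystander
- glass_mid (a point): centre of a white cup, 72 mm across, 100 mm high; bystander

How it is judged:
By the outcome, as a careful person would: the job done as asked, in the order asked, and still so for the second after the job is handed in, with the robot touching nothing.
It also fails if it takes over 72 s, if anything falls off the work surface, if the arm or the gripper's body presses on something with over 40 N, if the wrist force passes 120 N, or if a joint passes its speed limit or range.

## Working session

There is one attempt and no reset: what is moved stays moved. The work goes in short steps, Python scripts to look and compute and a tool call to move; the robot and the scene stay as the last step left them, time stands still between calls to the robot, and variables do not carry over. Pictures are saved under pics/ and viewed, and the job is handed in when it is done.

Besides the shell and the picture viewer there is one more tool, called after "Request:" as name(argument=value, ...), one argument or row to a line, values as JSON. jog_arm: Moves the arm, as the interface text tells. Its arguments: {"type":"object","properties":{"deltas":{"type":"array","items":{"type":"array","items":{"type":"number"}}},"grip_force":{"type":"number"}},"required":["deltas"]}

```bash
mkdir -p pics
cat > h.py <<'E'
import numpy as np, cv2
from rig import ctrl
from scipy.spatial.transform import Rotation as R
def grab(name,fn):
    o=ctrl.get_obs(); d=ctrl.get_image(name)
    cv2.imwrite('pics/'+fn+'.png',d['image'][:,:,::-1])
    np.save('pics/'+fn+'.npy',np.array([d,o],dtype=object),allow_pickle=True)
    return d,o
def load(fn): return np.load('pics/'+fn+'.npy',allow_pickle=True)
E
python3 - <<'E'
from h import *
o=ctrl.get_obs(); print(o)
for n in ['scene','top','wrist']:
    d,_=grab(n,n+'0'); print(n,{k:v for k,v in d.items() if k!='image'})
E
```

```text
{'t': 0.0, 'joints': array([-1.43559986,  0.43523419,  0.02498001,  1.57409107, -0.01159295,
        1.13399796, -0.07513471]), 'joint_vel': array([ 0.00068998,  0.00110038,  0.00062502,  0.00091585, -0.00128917,
       -0.00157949, -0.00013853]), 'tau': array([-6.06619506e-05, -6.67858243e+01,  9.84762870e-01, -3.14449954e+01,
       -6.07411587e-02,  4.31198487e-02,  1.68036845e-04]), 'tool_pos': array([147.1703937 , 606.91911047, 236.94041243]), 'tcp_rot': array([ 1.18671799e-01,  9.92933218e-01, -7.92639674e-04, -1.74481469e-05]), 'contact_force': array([-0.26257297,  0.38391936,  0.45576318]), 'torque': array([0.01804988, 0.00118634, 0.00941103]), 'finger_gap': 0.9993144131964196}
scene {'vfov': 55.522782904742556, 'cx': 312.89633894635415, 'cy': 201.13651924854003, 'world_to_cam': array([[-2.79468761e-03,  9.99731217e-01, -2.30148417e-02,
         6.11252565e+01],
       [-6.33647062e-01,  1.60344333e-02,  7.73456073e-01,
         2.36931693e+02],
       [ 7.73617212e-01,  1.67448549e-02,  6.33431937e-01,
        -1.65589151e+03],
       [ 0.00000000e+00,  0.00000000e+00,  0.00
[... 216 characters left out ...]
74e+01],
       [ 9.84944841e-01,  5.70282728e-03,  1.72774820e-01,
        -5.49522995e+02],
       [-1.72804356e-01,  5.16887517e-03,  9.84942606e-01,
        -1.50241729e+03],
       [ 0.00000000e+00,  0.00000000e+00,  0.00000000e+00,
         1.00000000e+00]])}
wrist {'vfov': 70.66136214406724, 'cx': 320.6188767129206, 'cy': 194.5772335559762, 'mount': array([[-8.04277990e-04,  9.59290395e-01,  2.82420415e-01,
         7.66487092e+01],
       [ 9.99998705e-01,  1.16531000e-03, -1.11037915e-03,
        -4.57190967e-01],
       [-1.39428339e-03,  2.82419157e-01, -9.59290090e-01,
        -1.47169047e+02],
       [ 0.00000000e+00,  0.00000000e+00,  0.00000000e+00,
         1.00000000e+00]])}
```

View pics/scene0.png

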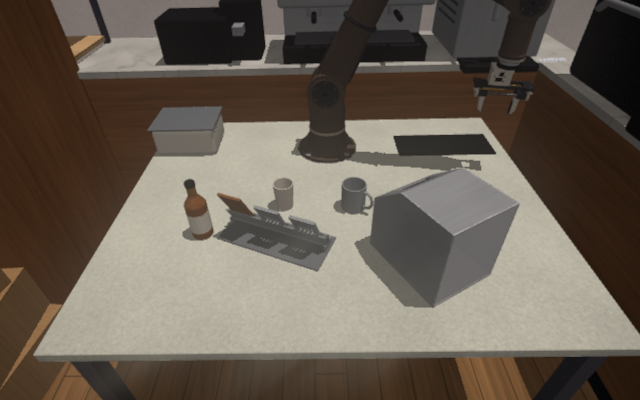

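View pics/top0.png

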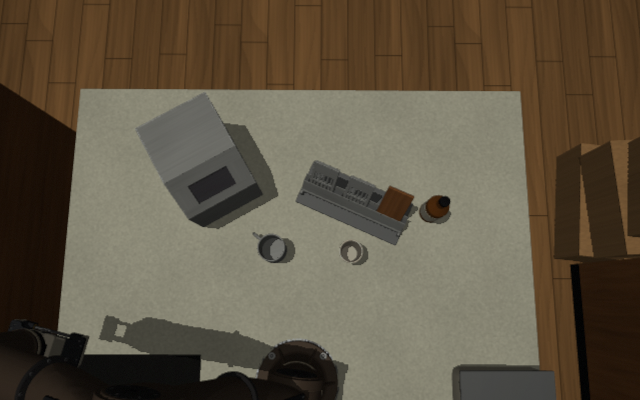

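View pics/wrist0.png

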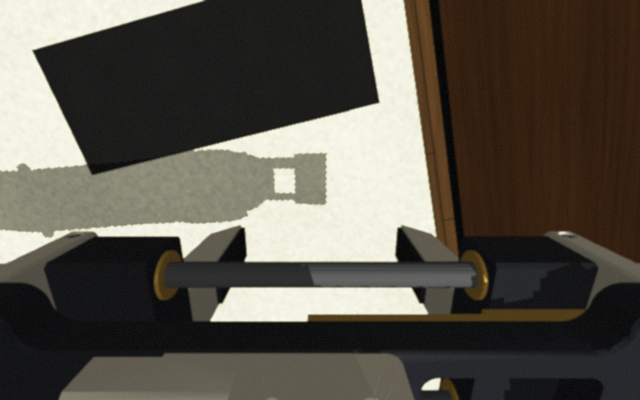

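Run:
```python
from h import *
t=cv2.imread('pics/top0.png'); s=cv2.imread('pics/scene0.png')
a=cv2.resize(t[145:255,285:455],None,fx=4.7,fy=4.7,interpolation=cv2.INTER_CUBIC); cv2.imwrite('pics/a.png',a)
a=cv2.resize(t[85:240,125:285],None,fx=3.8,fy=3.8,interpolation=cv2.INTER_CUBIC); cv2.imwrite('pics/b.png',a)
a=cv2.resize(s[170:300,180:345],None,fx=4.6,fy=4.6,interpolation=cv2.INTER_CUBIC); cv2.imwrite('pics/c.png',a)
```

```text
(no output)
```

View pics/a.png

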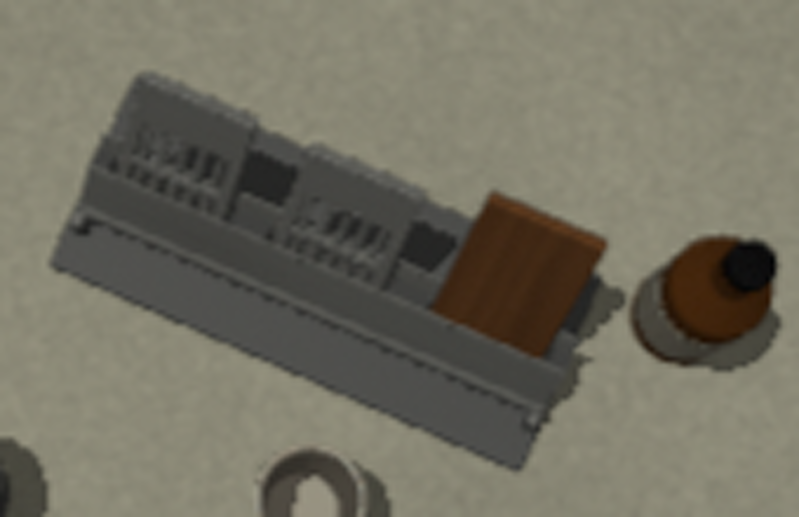

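View pics/b.png

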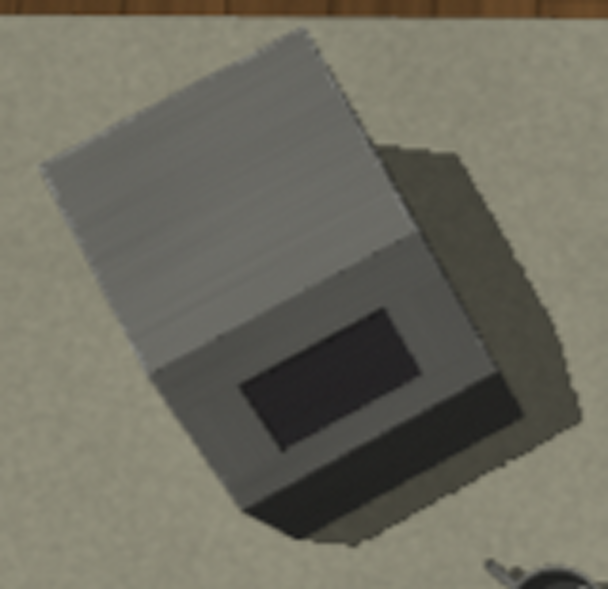

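View pics/c.png

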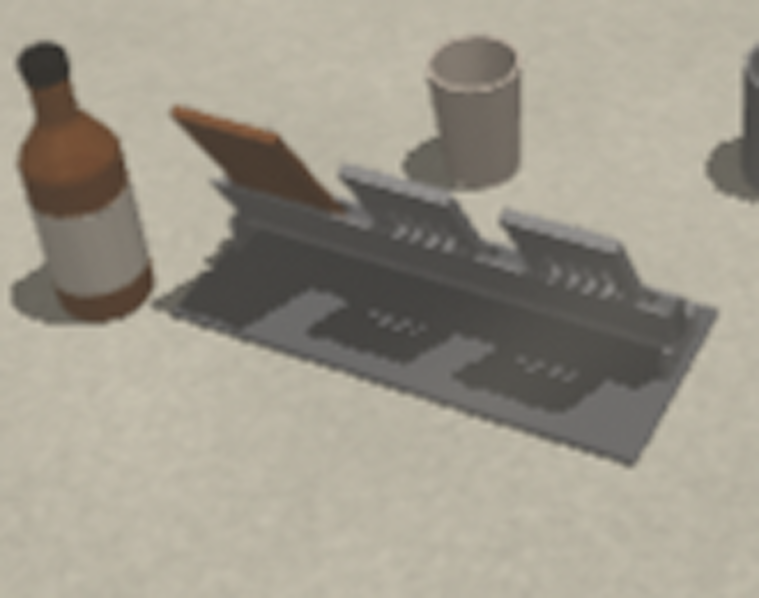

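```bash
cat >> h.py <<'E'
def ray(d,px,o=None):
    f=200/np.tan(np.radians(d['vfov'])/2)
    v=np.array([(px[0]-d['cx'])/f,-(px[1]-d['cy'])/f,-1.0])
    if 'mount' in d:
        M=np.array(d['mount']); T=np.eye(4);T[:3,:3]=R.from_quat(o['tcp_rot']).as_matrix();T[:3,3]=o['tool_pos']
        C=T@M
    else: C=np.linalg.inv(d['world_to_cam'])
    return C[:3,3],C[:3,:3]@v
def onz(d,px,z,o=None):
    c,v=ray(d,px,o); return c+v*(z-c[2])/v[2]
def tri(a,b):
    (c1,v1),(c2,v2)=a,b
    A=np.stack([v1,-v2],1); t=np.linalg.lstsq(A,c2-c1,rcond=None)[0]
    p,q=c1+v1*t[0],c2+v2*t[1]; return (p+q)/2,np.linalg.norm(p-q)
def proj(d,p,o=None):
    f=200/np.tan(np.radians(d['vfov'])/2)
    if 'mount' in d:
        M=np.array(d['mount']); T=np.eye(4);T[:3,:3]=R.from_quat(o['tcp_rot']).as_matrix();T[:3,3]=o['tool_pos']
        W=np.linalg.inv(T@M)
    else: W=d['world_to_cam']
    q=W[:3,:3]@np.asarray(p,float)+W[:3,3]
    return np.array([d['cx']+f*q[0]/-q[2],d['cy']-f*q[1]/-q[2]])
E
python3 - <<'E'
from h import *
np.set_printoptions(precision=1,suppress=True)
t=load('top0')[0]; s=load('scene0')[0]
A=lambda x,y:(285+x/4.7,145+y/4.7)
B=lambda x,y:(125+x/3.8,85+y/3.8)
C=lambda x,y:(180+x/4.6,170+y/4.6)
def show(n,z,*p):
    q=[onz(t,i,z) for i in p]
    print(n,*[i[:2] for i in q],'len',[np.linalg.norm(q[i+1]-q[i]) for i in range(len(q)-1)],'ang',np.degrees(np.arctan2(*(q[0]-q[1])[[1,0]])))
show('slot up',242.9,B(240,383),B(385,308))
show('slot lo',201.1,B(284,451),B(420,374))
show('panel top',269,B(152,373),B(416,233))
show('back top',269,B(42,165),B(305,30))
show('panel bot',185,B(243,510),B(497,373))
show('front base',0,B(300,538),B(522,413))
show('rack front base',5,A(53,265),A(520,470))
for n,p,q in [('A',A(148,75),C(615,243)),('A-',A(255,118),C(503,210)),('B',A(312,148),C(452,200)),('B-',A(422,190),C(340,167)),('board',A(493,193),C(277,135)),('board-',A(605,242),C(173,107))]:
    print(n,*tri(ray(t,p),ray(s,q)),onz(t,p,155)[:2])
show('rackbaseR',5,A(520,470),A(605,300))
print([onz(s,C(*p),5)[:2] for p in [(632,465),(717,312),(157,302)]])
# bystanders
print('cup',onz(t,(352,250),100),'mug',onz(t,(272,247),100),'bottle',onz(t,A(748,265),210),'handle',onz(t,(256,235),80))
E
```

```text
slot up [561.4 300.5] [618.4 196.9] len [np.float64(118.2377022501918)] ang 118.82420081133492
slot lo [518.3 276.4] [577.9 176.8] len [np.float64(116.03470407204419)] ang 120.86672580572505
panel top [562.8 356.6] [668.  171.4] len [np.float64(212.98823986695564)] ang 119.58608099141239
back top [717.7 446.2] [823.3 259.1] len [np.float64(214.80836053688066)] ang 119.4485970710183
panel bot [475.9 309.1] [582.5 120.9] len [np.float64(216.23543849764542)] ang 119.54382956204451
front base [477.9 309.4] [587.4 123.4] len [np.float64(215.82444560350763)] ang 120.48083856403997
rack front base [561.5  11.8] [ 421.1 -309.2] len [np.float64(350.31581492098303)] ang 66.37294248285751
A [657.6 -54.  156.1] 0.928347522724278 [657.9 -54.4]
A- [ 629.3 -122.2  158.9] 0.23711821159250956 [ 630.2 -122.5]
B [ 611.5 -157.   152.1] 3.481617107291505 [ 611.  -158.5]
B- [ 583.8 -227.8  157.2] 0.43096954344416144 [ 584.2 -227.8]
board [ 577.2 -267.6  178.9] 3.1718768788894653 [ 582.6 -272.6]
board- [ 546.9 -337.8  178.9] 0.1588890722571041 [ 551.5 -342.5]
rackbaseR [ 421.1 -309.2] [ 539.1 -370.6] len [np.float64(133.00968961849838)] ang 152.52836351196984
[array([701.6, -45.9]), array([565.5,  14. ]), array([ 547.5, -380.7])]
cup [ 396.9 -162.7  100. ] mug [404.7  78.1 100. ] bottle [ 527.4 -417.9  210. ] handle [442.8 129.9  80. ]
```

```bash
cat >> h.py <<'E'
ry=np.radians(-23.6); by=np.radians(29.5)
rx=np.array([np.cos(ry),np.sin(ry),0]); bx=np.array([np.cos(by),np.sin(by),0]); Z=np.array([0,0,1.])
def fr(y,z): return R.from_matrix(np.stack([np.cross(y,z),y,z],1))
c,s=np.cos,np.sin
a25=np.radians(25);a40=np.radians(40)
L=s(a25)*rx+c(a25)*Z            # plate length, up
RR=fr(c(a25)*rx-s(a25)*Z,-L)    # tool at rack
W=s(a40)*bx-c(a40)*Z            # way in
RB=fr(c(a40)*bx+s(a40)*Z,W)
MOUTH=np.array([568.2,237.2,222.])
def plan(pos,rot,P,T,n,dec=4,grip=0):
    """n rows from pos,rot to P,T (straight, slerp), in tool-axis deltas"""
    P=np.array(P,float);rv=(rot.inv()*T).as_rotvec()/n
    cp,cr=np.array(pos,float),rot
    rows=[]
    for i in range(n):
        d=cr.inv().apply((P-cp)/(n-i))/1000
        row=[round(float(x),dec) for x in np.r_[d,rv]]; rows.append(row+[grip])
        cp=cp+cr.apply(np.array(row[:3])*1000); cr=cr*R.from_rotvec(row[3:6])
    return rows,cp,cr
def cur(): 
    o=ctrl.get_obs(); return o,o['tool_pos'],R.from_quat(o['tcp_rot'])
def pr(rows):
    for r in rows: print(r,end=',\n')
E
python3 - <<'E'
from h import *
o,p,r=cur()
mid=R.from_rotvec([0,0,-np.radians(50)])*r
rows,p,r=plan(p,r,[430,330,420],mid,12); pr(rows)
rows,p,r=plan(p,r,[687,-107,280],RR,16); print();pr(rows)
E
```

```text
[-0.0283, -0.0169, -0.0152, 0.0, 0.0001, 0.0727, 0],
[-0.0295, -0.0148, -0.0152, 0.0, 0.0001, 0.0727, 0],
[-0.0305, -0.0126, -0.0152, 0.0, 0.0001, 0.0727, 0],
[-0.0313, -0.0104, -0.0152, 0.0, 0.0001, 0.0727, 0],
[-0.032, -0.0081, -0.0152, 0.0, 0.0001, 0.0727, 0],
[-0.0325, -0.0057, -0.0152, 0.0, 0.0001, 0.0727, 0],
[-0.0328, -0.0033, -0.0153, 0.0, 0.0001, 0.0727, 0],
[-0.033, -0.001, -0.0153, 0.0, 0.0001, 0.0727, 0],
[-0.033, 0.0015, -0.0152, 0.0, 0.0001, 0.0727, 0],
[-0.0328, 0.0038, -0.0153, 0.0, 0.0001, 0.0727, 0],
[-0.0324, 0.0062, -0.0152, 0.0, 0.0001, 0.0727, 0],
[-0.0318, 0.0086, -0.0153, 0.0, 0.0001, 0.0727, 0],

[-0.0316, 0.0023, 0.0087, 0.0254, 0.0119, 0.0536, 0],
[-0.0315, 0.0042, 0.0083, 0.0254, 0.0119, 0.0536, 0],
[-0.0314, 0.0061, 0.0078, 0.0254, 0.0119, 0.0536, 0],
[-0.0311, 0.0079, 0.0072, 0.0254, 0.0119, 0.0536, 0],
[-0.0307, 0.0097, 0.0066, 0.0254, 0.0119, 0.0536, 0],
[-0.0302, 0.0115, 0.006, 0.0254, 0.0119, 0.0536, 0],
[-0.0296, 0.0133, 0.0054, 0.0254, 0.0119, 0.0536, 0],
[-0.0289, 0.015, 0.0046, 0.0254, 0.0119, 0.0536, 0],
[-0.0281, 0.0166, 0.0039, 0.0254, 0.0119, 0.0536, 0],
[-0.0272, 0.0182, 0.0031, 0.0254, 0.0119, 0.0536, 0],
[-0.0262, 0.0197, 0.0023, 0.0254, 0.0119, 0.0536, 0],
[-0.0251, 0.0211, 0.0015, 0.0254, 0.0119, 0.0536, 0],
[-0.024, 0.0225, 0.0007, 0.0254, 0.0119, 0.0536, 0],
[-0.0228, 0.0237, -0.0002, 0.0254, 0.0119, 0.0536, 0],
[-0.0214, 0.0249, -0.0011, 0.0254, 0.0119, 0.0536, 0],
[-0.0201, 0.026, -0.0019, 0.0254, 0.0119, 0.0536, 0],
```

Request:
jog_arm(
  deltas=[
    [-0.028,-0.017,-0.015,0,0,0.073,0],
    [-0.03,-0.015,-0.015,0,0,0.073,0],
    [-0.03,-0.013,-0.015,0,0,0.073,0],
    [-0.031,-0.01,-0.015,0,0,0.073,0],
    [-0.032,-0.008,-0.015,0,0,0.073,0],
    [-0.032,-0.006,-0.015,0,0,0.073,0],
    [-0.033,-0.003,-0.015,0,0,0.073,0],
    [-0.033,-0.001,-0.015,0,0,0.073,0],
  ],
)

```text
t: 0.82
tool_pos: [335.5, 421.1, 358.4]
tcp_rot: [0.401, 0.916, -0.0, -0.0]
contact_force: [1.4, 0.0, -0.9]
finger_gap: 1.0
```

Request:
jog_arm(
  deltas=[
    [-0.033,0.001,-0.015,0,0,0.073,0],
    [-0.033,0.004,-0.015,0,0,0.073,0],
    [-0.032,0.006,-0.015,0,0,0.073,0],
    [-0.032,0.008,-0.015,0,0,0.073,0],
  ],
)

```text
t: 1.15
tool_pos: [428.5, 327.9, 418.4]
tcp_rot: [0.53, 0.848, 0.0, -0.0]
contact_force: [0.7, 0.3, 0.1]
finger_gap: 0.998
```

Run:
```python
from h import *
o,p,r=cur();print(o['t'],p,o['joints'].round(2))
rows,p,r=plan(p,r,[687,-107,280],RR,16,3); print();pr(rows)
```

```text
1.15 [428.54457195 327.88011667 418.44221456] [-1.04  0.19  0.36  1.49 -0.07  1.47 -0.22]

[-0.032, 0.003, 0.009, 0.026, 0.012, 0.053, 0],
[-0.031, 0.004, 0.008, 0.026, 0.012, 0.053, 0],
[-0.031, 0.006, 0.008, 0.026, 0.012, 0.053, 0],
[-0.031, 0.008, 0.007, 0.026, 0.012, 0.053, 0],
[-0.031, 0.01, 0.006, 0.026, 0.012, 0.053, 0],
[-0.03, 0.012, 0.006, 0.026, 0.012, 0.053, 0],
[-0.029, 0.014, 0.005, 0.026, 0.012, 0.053, 0],
[-0.029, 0.015, 0.004, 0.026, 0.012, 0.053, 0],
[-0.028, 0.017, 0.004, 0.026, 0.012, 0.053, 0],
[-0.027, 0.018, 0.003, 0.026, 0.012, 0.053, 0],
[-0.026, 0.02, 0.002, 0.026, 0.012, 0.053, 0],
[-0.025, 0.021, 0.001, 0.026, 0.012, 0.053, 0],
[-0.024, 0.023, 0.0, 0.026, 0.012, 0.053, 0],
[-0.022, 0.024, -0.0, 0.026, 0.012, 0.053, 0],
[-0.021, 0.025, -0.001, 0.026, 0.012, 0.053, 0],
[-0.021, 0.025, -0.002, 0.026, 0.012, 0.053, 0],
```

Request:
jog_arm(
  deltas=[
    [-0.032,0.003,0.009,0.026,0.012,0.053,0],
    [-0.031,0.004,0.008,0.026,0.012,0.053,0],
    [-0.031,0.006,0.008,0.026,0.012,0.053,0],
    [-0.031,0.008,0.007,0.026,0.012,0.053,0],
    [-0.031,0.01,0.006,0.026,0.012,0.053,0],
    [-0.03,0.012,0.006,0.026,0.012,0.053,0],
    [-0.029,0.014,0.005,0.026,0.012,0.053,0],
    [-0.029,0.015,0.004,0.026,0.012,0.053,0],
  ],
)

```text
t: 1.82
tool_pos: [558.3, 110.9, 348.4]
tcp_rot: [0.692, 0.713, -0.063, -0.096]
contact_force: [0.6, 0.3, -0.3]
finger_gap: 1.003
```

Request:
jog_arm(
  deltas=[
    [-0.028,0.017,0.004,0.026,0.012,0.053,0],
    [-0.027,0.018,0.003,0.026,0.012,0.053,0],
    [-0.026,0.02,0.002,0.026,0.012,0.053,0],
    [-0.025,0.021,0.001,0.026,0.012,0.053,0],
    [-0.024,0.023,0,0.026,0.012,0.053,0],
    [-0.022,0.024,0,0.026,0.012,0.053,0],
    [-0.021,0.025,-0.001,0.026,0.012,0.053,0],
    [-0.021,0.025,-0.002,0.026,0.012,0.053,0],
  ],
)

```text
t: 2.48
tool_pos: [688.1, -105.6, 277.9]
tcp_rot: [0.815, 0.536, -0.122, -0.185]
contact_force: [0.2, 0.7, 1.0]
finger_gap: 0.999
```

Run:
```python
from h import *
o,p,r=cur();print(o['t'],p,o['joints'].round(2),np.degrees((r.inv()*RR).as_rotvec()))
grab('wrist','w1')
```

```text
2.4833 [ 688.05156525 -105.6008152   277.85662   ] [-0.08  0.9   0.62  0.84 -0.49  1.96 -0.04] [-0.58205184  0.10305832  0.2676707 ]
```

View pics/w1.png

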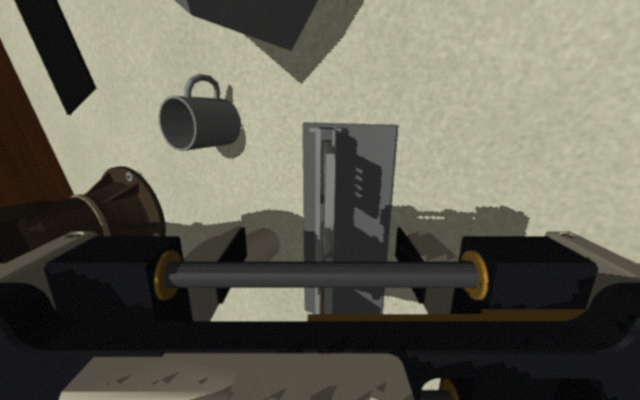

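Run:
```python
from h import *
w=cv2.imread('pics/w1.png')
a=cv2.resize(w[110:320,230:420],None,fx=2.8,fy=2.8,interpolation=cv2.INTER_CUBIC); a=cv2.convertScaleAbs(a,alpha=1.8,beta=10);cv2.imwrite('pics/d.png',a)
t=cv2.imread('pics/top0.png');a=cv2.resize(t[155:200,300:385],None,fx=9,fy=9,interpolation=cv2.INTER_CUBIC); a=cv2.convertScaleAbs(a,alpha=1.8,beta=10);cv2.imwrite('pics/e.png',a)
d,o=load('w1')
for z in [np.array([640,-87,155.]),np.array([640,-87,155.])+40*np.array([.4,.916,0]),np.array([640,-87,155.])-40*np.array([.4,.916,0])]: print(proj(d,z,o), proj(load('top0')[0],z),proj(load('scene0')[0],z))
```

```text
[327.41812266 190.66348796] [327.36536618 166.85140903] [301.75277219 219.03054205]
[327.86955927 151.77196838] [315.12634863 161.57296981] [314.84052921 222.70431342]
[327.00047335 226.64421192] [339.6476164  172.14849362] [288.98074707 215.44539753]
```

View pics/d.png

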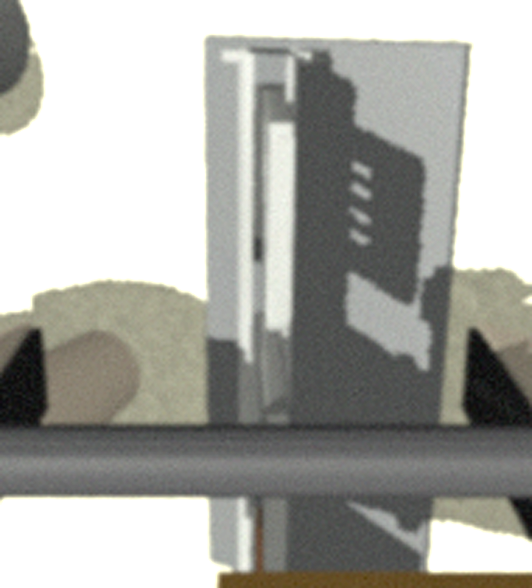

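View pics/e.png

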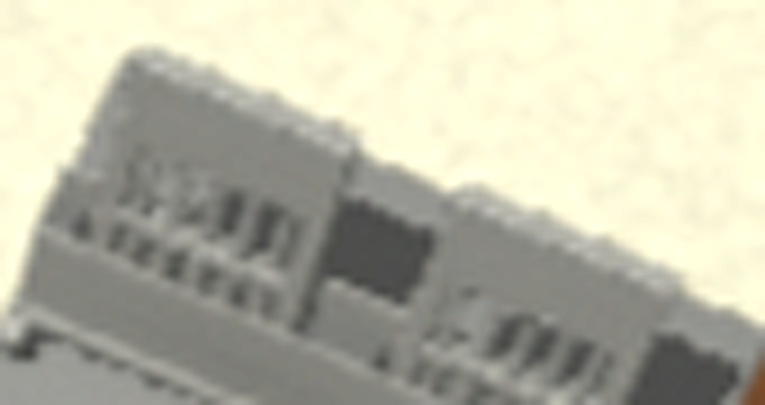

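Run:
```python
from h import *
d,o=load('w1'); e=onz(d,(330.3,190.7),155,o); print(e, proj(load('top0')[0],e),proj(load('scene0')[0],e))
o,p,r=cur()
rows,p,r=plan(p,r,e+40*L,RR,8,3); pr(rows)
rows,p,r=plan(p,r,e-24*L,RR,6,3); print();pr(rows);print(e-24*L)
```

```text
[643.11103722 -87.96046433 155.        ] [327.69035461 165.84011377] [301.38092236 219.78184951]
[0.001, 0.001, 0.011, -0.002, 0.0, -0.001, 0],
[0.001, 0.001, 0.011, -0.002, 0.0, -0.001, 0],
[0.001, 0.0, 0.011, -0.002, 0.0, -0.001, 0],
[0.001, 0.001, 0.011, -0.002, 0.0, -0.001, 0],
[0.001, 0.0, 0.011, -0.002, 0.0, -0.001, 0],
[0.0, 0.0, 0.011, -0.002, 0.0, -0.001, 0],
[0.001, 0.001, 0.011, -0.002, 0.0, -0.001, 0],
[0.0, 0.0, 0.011, -0.002, 0.0, -0.001, 0],

[0.0, 0.0, 0.011, -0.0, 0.001, -0.0, 0],
[0.0, 0.0, 0.011, -0.0, 0.001, -0.0, 0],
[0.0, 0.0, 0.01, -0.0, 0.001, -0.0, 0],
[0.0, 0.0, 0.011, -0.0, 0.001, -0.0, 0],
[0.0, 0.0, 0.01, -0.0, 0.001, -0.0, 0],
[0.0, 0.0, 0.011, -0.0, 0.001, -0.0, 0],
[633.81651824 -83.89978884 133.24861311]
```

Request:
jog_arm(
  deltas=[
    [0.001,0.001,0.011,-0.002,0,0,0],
    [0.001,0.001,0.011,-0.002,0,0,0],
    [0.001,0,0.011,-0.002,0,0,0],
    [0.001,0.001,0.011,-0.002,0,0,0],
    [0.001,0,0.011,-0.002,0,0,0],
    [0,0,0.011,-0.002,0,0,0],
    [0.001,0,0.011,0,0,0,0],
    [0,0,0.011,0,0,0,0],
  ],
)

```text
t: 3.2
tool_pos: [657.7, -85.4, 197.2]
tcp_rot: [0.815, 0.538, -0.118, -0.179]
contact_force: [-0.2, -0.7, 0.3]
finger_gap: 1.002
```

Run:
```python
from h import *
o,p,r=cur();print(o['t'],p,o['joints'].round(2),o['contact_force'])
e=np.array([643.1,-88,155])
rows,p,r=plan(p,r,e-24*L,RR,6,3); print();pr(rows)
grab('wrist','w2')
w=cv2.imread('pics/w2.png');a=cv2.resize(w[60:320,200:440],None,fx=2.3,fy=2.3); a=cv2.convertScaleAbs(a,alpha=1.8,beta=10);cv2.imwrite('pics/d2.png',a)
```

```text
3.2 [657.69439671 -85.36793732 197.18755683] [-0.16  0.86  0.61  1.12 -0.47  1.72  0.  ] [-0.19816963 -0.6516512   0.26895797]

[-0.001, 0.001, 0.011, 0.001, 0.0, 0.001, 0],
[-0.001, 0.001, 0.011, 0.001, 0.0, 0.001, 0],
[-0.002, 0.001, 0.011, 0.001, 0.0, 0.001, 0],
[-0.001, 0.001, 0.011, 0.001, 0.0, 0.001, 0],
[-0.002, 0.001, 0.012, 0.001, 0.0, 0.001, 0],
[-0.001, 0.002, 0.011, 0.001, 0.0, 0.001, 0],
```

View pics/d2.png

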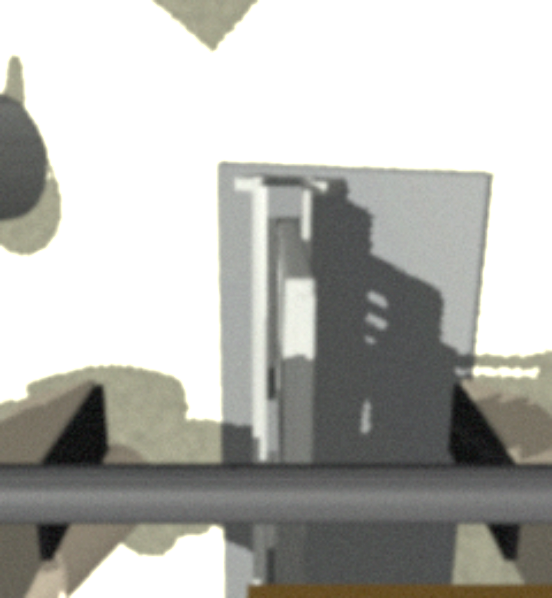

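Run:
```python
from h import *
d,o=load('w2'); e=np.array([643.1,-88,155]);yy=np.array([.4,.916,0])
print(proj(d,e+40*yy,o),proj(d,e,o), onz(d,(330.4,181.7),155,o)-40*yy)
# plate lean seen: rim end-edge tilt
```

```text
[330.84137698 178.31378439] [329.96194324 231.60910985] [641.85758566 -90.12095811 155.        ]
```

Request:
jog_arm(
  deltas=[
    [-0.001,0.001,0.011,0.001,0,0.001,0],
    [-0.001,0.001,0.011,0.001,0,0.001,0],
    [-0.001,0.001,0.011,0.001,0,0.001,0],
    [-0.001,0.001,0.011,0.001,0,0,0],
    [0,0.001,0.011,0.001,0,0,0],
    [0,0.001,0.011,0.001,0,0,0],
    [0,0,0,0,0,0,0],
  ],
)

```text
t: 3.83
tool_pos: [634.4, -79.8, 133.3]
tcp_rot: [0.816, 0.536, -0.121, -0.183]
contact_force: [0.5, 0.2, -0.1]
finger_gap: 1.002
```

Request:
jog_arm(
  deltas=[
    [0,0,0,0,0,0,150],
    [0,0,0,0,0,0,200],
    [0,0,0,0,0,0,255],
    [0,0,0,0,0,0,255],
    [0,0,0,0,0,0,255],
    [0,0,0,0,0,0,255],
  ],
  grip_force=40,
)

```text
t: 4.33
tool_pos: [636.1, -80.8, 136.0]
tcp_rot: [0.816, 0.536, -0.119, -0.181]
contact_force: [-0.7, -0.0, 0.4]
finger_gap: 0.615
```

Run:
```python
from h import *
o,p,r=cur();print(o['t'],p,o['joints'].round(2),o['contact_force'],o['finger_gap'])
print('depth below end', (p-np.array([642.5,-89,155]))@L, np.degrees((r.inv()*RR).as_rotvec()))
```

```text
4.3333 [636.07856124 -80.78405952 135.97290221] [-0.18  0.88  0.6   1.26 -0.48  1.59  0.03] [-0.66616529 -0.00547444  0.36684942] 0.6150640440332976
depth below end -21.121342414307758 [-0.08270555  0.11211069  0.15946904]
```

Request:
jog_arm(
  deltas=[
    [0,0,0,0,0,0,255],
    [0,0,0,0,0,0,255],
    [0,0,0,0,0,0,255],
    [0,0,0,0,0,0,255],
    [0,0,0,0,0,0,255],
    [0,0,0,0,0,0,255],
    [0,0,0,0,0,0,255],
    [0,0,0,0,0,0,255],
  ],
)

```text
t: 5.0
tool_pos: [635.4, -80.5, 135.9]
tcp_rot: [0.816, 0.536, -0.12, -0.182]
contact_force: [-1.7, 1.1, 1.9]
finger_gap: 0.105
```

Request:
jog_arm(
  deltas=[
    [0,0,0,0,0,0,255],
    [0,0,0,0,0,0,255],
    [0,0,-0.003,0,0,0,255],
    [0,0,-0.006,0,0,0,255],
    [0,0,-0.01,0,0,0,255],
    [0,0,-0.01,0,0,0,255],
    [0,0,-0.012,0,0,0,255],
    [0,0,-0.012,0,0,0,255],
  ],
)

```text
t: 5.67
tool_pos: [656.8, -89.7, 184.8]
tcp_rot: [0.816, 0.536, -0.12, -0.182]
contact_force: [-4.6, 3.1, -4.1]
finger_gap: 0.108
```

Request:
jog_arm(
  deltas=[
    [0,0,-0.012,0,0,0,255],
    [0,0,-0.012,0,0,0,255],
    [0,0,-0.012,0,0,0,255],
    [0,0,-0.008,0,0,0,255],
  ],
)

```text
t: 6.0
tool_pos: [675.4, -98.1, 225.5]
tcp_rot: [0.816, 0.536, -0.118, -0.18]
contact_force: [0.7, -0.6, -3.6]
finger_gap: 0.108
```

Run:
```python
from h import *
o,p,r=cur();print(o['t'],p,o['joints'].round(2),o['contact_force'],o['finger_gap'])
grab('scene','s1')
t=cv2.imread('pics/s1.png');a=cv2.resize(t[100:300,150:450],None,fx=2.6,fy=2.6);cv2.imwrite('pics/f.png',a)
# mid waypoint & standoff: lead end 25mm above mouth; end of grille = tcp + 116 along tool z
st=MOUTH-(120+25)*W
print(st)
rows,p2,r2=plan(p,r,st+[0,0,20],RB,24,3); pr(rows)
```

```text
6.0 [675.3730706  -98.10269136 225.54214935] [-0.13  0.88  0.62  1.01 -0.48  1.81 -0.01] [ 0.67215187 -0.58833178 -3.62794181] 0.10805372363552523
[487.07919068 191.30405434 333.07644425]
[0.008, -0.013, 0.0, -0.044, 0.005, -0.04, 0],
[0.008, -0.013, -0.0, -0.044, 0.005, -0.04, 0],
[0.009, -0.012, -0.001, -0.044, 0.005, -0.04, 0],
[0.009, -0.012, -0.001, -0.044, 0.005, -0.04, 0],
[0.01, -0.012, -0.002, -0.044, 0.005, -0.04, 0],
[0.01, -0.011, -0.002, -0.044, 0.005, -0.04, 0],
[0.011, -0.01, -0.003, -0.044, 0.005, -0.04, 0],
[0.011, -0.01, -0.003, -0.044, 0.005, -0.04, 0],
[0.012, -0.009, -0.003, -0.044, 0.005, -0.04, 0],
[0.012, -0.009, -0.004, -0.044, 0.005, -0.04, 0],
[0.012, -0.008, -0.004, -0.044, 0.005, -0.04, 0],
[0.013, -0.007, -0.004, -0.044, 0.005, -0.04, 0],
[0.013, -0.007, -0.005, -0.044, 0.005, -0.04, 0],
[0.013, -0.006, -0.005, -0.044, 0.005, -0.04, 0],
[0.014, -0.005, -0.005, -0.044, 0.005, -0.04, 0],
[0.014, -0.004, -0.005, -0.044, 0.005, -0.04, 0],
[0.014, -0.004, -0.005, -0.044, 0.005, -0.04, 0],
[0.014, -0.003, -0.005, -0.044, 0.005, -0.04, 0],
[0.014, -0.002, -0.005, -0.044, 0.005, -0.04, 0],
[0.015, -0.001, -0.005, -0.044, 0.005, -0.04, 0],
[0.015, -0.0, -0.006, -0.044, 0.005, -0.04, 0],
[0.014, 0.0, -0.005, -0.044, 0.005, -0.04, 0],
[0.015, 0.001, -0.005, -0.044, 0.005, -0.04, 0],
[0.014, 0.003, -0.006, -0.044, 0.005, -0.04, 0],
```

View pics/f.png

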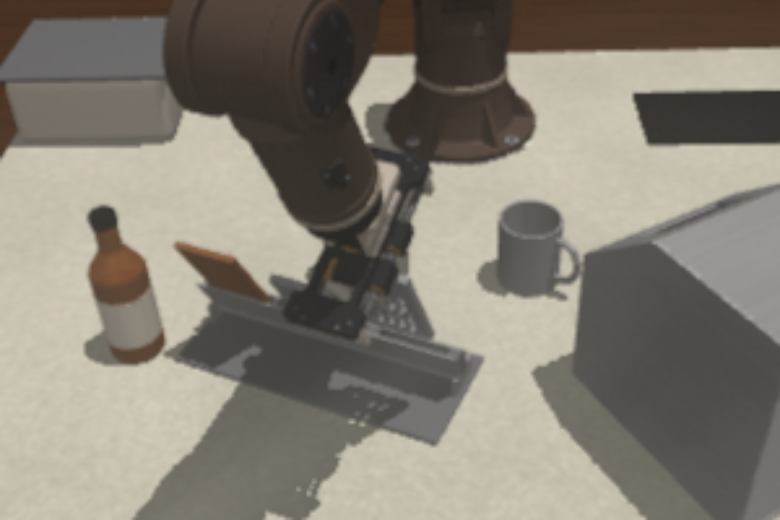

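Run:
```python
from h import *
o,p,r=cur()
m=r*R.from_rotvec(0.3*(r.inv()*RB).as_rotvec())
rows,p2,r2=plan(p,r,[655,-70,320],m,8,3,255); pr(rows)
st=MOUTH-(120+25)*W
rows,p2,r2=plan(p2,r2,st+[0,0,15],RB,16,3,255); print();pr(rows)
```

```text
[0.002, -0.008, -0.009, -0.039, 0.005, -0.036, 255],
[0.003, -0.008, -0.009, -0.039, 0.005, -0.036, 255],
[0.003, -0.007, -0.01, -0.039, 0.005, -0.036, 255],
[0.003, -0.007, -0.01, -0.039, 0.005, -0.036, 255],
[0.003, -0.007, -0.01, -0.039, 0.005, -0.036, 255],
[0.004, -0.006, -0.01, -0.039, 0.005, -0.036, 255],
[0.004, -0.005, -0.011, -0.039, 0.005, -0.036, 255],
[0.004, -0.005, -0.011, -0.039, 0.005, -0.036, 255],

[0.015, -0.013, 0.001, -0.046, 0.006, -0.042, 255],
[0.015, -0.012, 0.001, -0.046, 0.006, -0.042, 255],
[0.016, -0.011, 0.0, -0.046, 0.006, -0.042, 255],
[0.016, -0.011, -0.0, -0.046, 0.006, -0.042, 255],
[0.017, -0.01, -0.0, -0.046, 0.006, -0.042, 255],
[0.017, -0.009, -0.001, -0.046, 0.006, -0.042, 255],
[0.018, -0.009, -0.001, -0.046, 0.006, -0.042, 255],
[0.018, -0.008, -0.001, -0.046, 0.006, -0.042, 255],
[0.018, -0.007, -0.002, -0.046, 0.006, -0.042, 255],
[0.018, -0.006, -0.002, -0.046, 0.006, -0.042, 255],
[0.019, -0.005, -0.002, -0.046, 0.006, -0.042, 255],
[0.019, -0.004, -0.002, -0.046, 0.006, -0.042, 255],
[0.019, -0.003, -0.002, -0.046, 0.006, -0.042, 255],
[0.019, -0.003, -0.002, -0.046, 0.006, -0.042, 255],
[0.019, -0.002, -0.002, -0.046, 0.006, -0.042, 255],
[0.02, -0.0, -0.002, -0.046, 0.006, -0.042, 255],
```

Request:
jog_arm(
  deltas=[
    [0.002,-0.01,-0.012,-0.039,0.005,-0.036,255],
    [0.003,-0.01,-0.012,-0.039,0.005,-0.036,255],
    [0.003,-0.01,-0.013,-0.039,0.005,-0.036,255],
    [0.003,-0.009,-0.013,-0.039,0.005,-0.036,255],
    [0.003,-0.008,-0.013,-0.039,0.005,-0.036,255],
    [0.004,-0.007,-0.013,-0.039,0.005,-0.036,255],
    [0.004,-0.007,-0.013,-0.039,0.005,-0.036,255],
    [0.004,-0.007,-0.013,-0.039,0.005,-0.036,255],
  ],
)

```text
t: 6.72
tool_pos: [645.9, -68.4, 343.8]
tcp_rot: [0.751, 0.656, 0.009, -0.078]
contact_force: [-0.0, 0.2, -4.1]
finger_gap: 0.105
```

Run:
```python
from h import *
o,p,r=cur();print(p,o['joints'].round(2))
st=MOUTH-(120+25)*W
rows,p2,r2=plan(p,r,st+[-10,-6,25],RB,16,3,255); print();pr(rows)
```

```text
[645.9309735  -68.41751368 343.7987052 ] [-0.26  0.53  0.61  1.27 -0.39  1.56  0.2 ]

[0.014, -0.013, 0.002, -0.046, 0.005, -0.042, 255],
[0.015, -0.012, 0.002, -0.046, 0.005, -0.042, 255],
[0.015, -0.011, 0.001, -0.046, 0.005, -0.042, 255],
[0.016, -0.011, 0.001, -0.046, 0.005, -0.042, 255],
[0.016, -0.01, 0.0, -0.046, 0.005, -0.042, 255],
[0.017, -0.009, -0.0, -0.046, 0.005, -0.042, 255],
[0.017, -0.009, -0.0, -0.046, 0.005, -0.042, 255],
[0.017, -0.008, -0.001, -0.046, 0.005, -0.042, 255],
[0.018, -0.007, -0.001, -0.046, 0.005, -0.042, 255],
[0.018, -0.007, -0.001, -0.046, 0.005, -0.042, 255],
[0.018, -0.006, -0.001, -0.046, 0.005, -0.042, 255],
[0.018, -0.005, -0.002, -0.046, 0.005, -0.042, 255],
[0.019, -0.004, -0.002, -0.046, 0.005, -0.042, 255],
[0.018, -0.003, -0.002, -0.046, 0.005, -0.042, 255],
[0.019, -0.002, -0.002, -0.046, 0.005, -0.042, 255],
[0.019, -0.001, -0.001, -0.046, 0.005, -0.042, 255],
```

Request:
jog_arm(
  deltas=[
    [0.014,-0.013,0.002,-0.046,0.005,-0.042,255],
    [0.015,-0.012,0.001,-0.046,0.005,-0.042,255],
    [0.015,-0.011,0.001,-0.046,0.005,-0.042,255],
    [0.016,-0.011,0.001,-0.046,0.005,-0.042,255],
    [0.016,-0.01,0,-0.046,0.005,-0.042,255],
    [0.017,-0.009,0,-0.046,0.005,-0.042,255],
    [0.017,-0.009,0,-0.046,0.005,-0.042,255],
    [0.017,-0.008,-0.001,-0.046,0.005,-0.042,255],
  ],
)

```text
t: 7.38
tool_pos: [561.1, 59.3, 351.2]
tcp_rot: [0.632, 0.757, 0.156, 0.05]
contact_force: [-0.7, 0.6, -4.1]
finger_gap: 0.105
```

Request:
jog_arm(
  deltas=[
    [0.018,-0.007,-0.001,-0.046,0.005,-0.042,255],
    [0.018,-0.007,-0.001,-0.046,0.005,-0.042,255],
    [0.018,-0.006,-0.001,-0.046,0.005,-0.042,255],
    [0.018,-0.005,-0.002,-0.046,0.005,-0.042,255],
    [0.018,-0.004,-0.002,-0.046,0.005,-0.042,255],
    [0.018,-0.003,-0.002,-0.046,0.005,-0.042,255],
    [0.018,-0.002,-0.002,-0.046,0.005,-0.042,255],
    [0.018,-0.001,-0.001,-0.046,0.005,-0.042,255],
  ],
)

```text
t: 8.05
tool_pos: [477.8, 183.2, 358.6]
tcp_rot: [0.475, 0.811, 0.293, 0.174]
contact_force: [0.6, 0.5, -3.9]
finger_gap: 0.108
```

Run:
```python
from h import *
o,p,r=cur();print(o['t'],p,o['joints'].round(2),np.degrees((r.inv()*RB).as_rotvec()))
st=MOUTH-(120+15)*W
rows,p2,r2=plan(p,r,st,RB,4,3,255); print();pr(rows)
d,_=grab('top','t2');grab('wrist','w3')
t=cv2.imread('pics/t2.png');a=cv2.resize(t[80:300,100:330],None,fx=2.6,fy=2.6);cv2.imwrite('pics/g.png',a)
```

```text
8.05 [477.82931574 183.18026996 358.63797018] [-0.68 -0.21  0.19  2.22  0.05  0.44 -0.01] [-0.11235374  0.32229639 -0.07538592]

[0.001, -0.002, 0.009, -0.0, 0.001, -0.0, 255],
[0.001, -0.002, 0.009, -0.0, 0.001, -0.0, 255],
[0.0, -0.002, 0.01, -0.0, 0.001, -0.0, 255],
[0.001, -0.001, 0.009, -0.0, 0.001, -0.0, 255],
```

View pics/g.png

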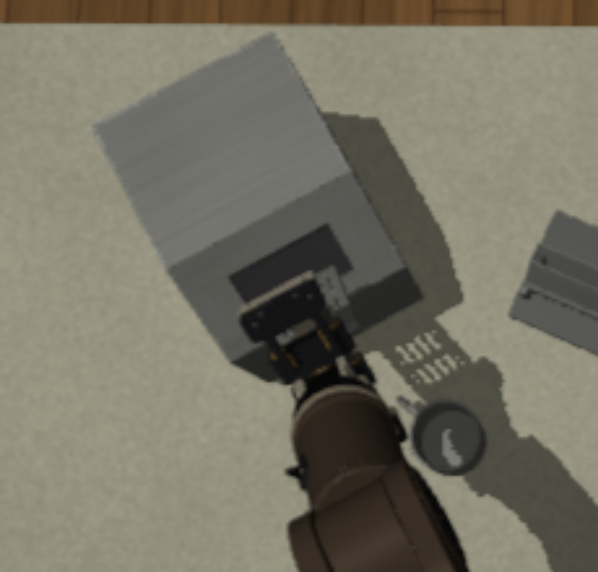

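View pics/w3.png

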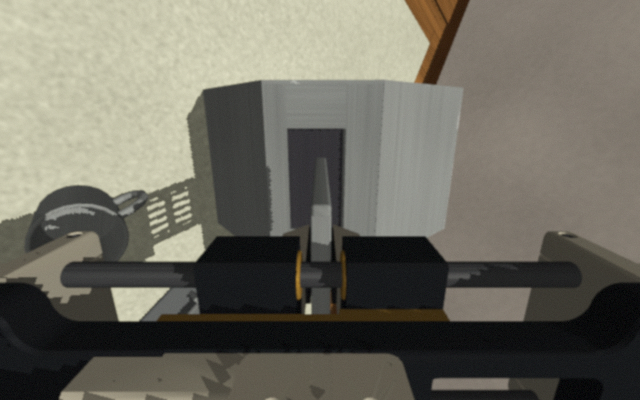

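Run:
```python
from h import *
d,o=load('w3');p=o['tool_pos'];r=R.from_quat(o['tcp_rot'])
for x in (30,35,40):
    for z in (116,121): print(x,z,proj(d,p+r.apply([x,0,z]),o))
up=MOUTH-W*0
byv=np.array([-s(by),c(by),0]); sl=c(a40)*bx+s(a40)*Z
for a in (60,-60):
    for b in (32.5,-32.5): print(a,b,proj(d,MOUTH+a*byv+b*sl,o))
st=MOUTH-135*W+4*byv
pr(plan(p,r,st,RB,4,3,255)[0])
```

```text
30 116 [320.74949532 162.71230858]
30 121 [320.74243674 161.80598909]
35 116 [320.74327174 157.42348751]
35 121 [320.73628706 156.60665802]
40 116 [320.73698138 152.0779157 ]
40 121 [320.73007257 151.35253583]
60 32.5 [345.58166246 127.24062484]
60 -32.5 [286.62051014 127.08457507]
-60 32.5 [342.85714626 227.90613555]
-60 -32.5 [289.73670763 227.77609511]
[0.001, -0.001, 0.009, -0.0, 0.001, 0.001, 255],
[0.001, -0.001, 0.009, -0.0, 0.001, 0.001, 255],
[0.001, -0.002, 0.01, -0.0, 0.001, 0.001, 255],
[0.0, -0.001, 0.009, -0.0, 0.001, 0.001, 255],
```

Request:
jog_arm(
  deltas=[
    [0.001,-0.001,0.009,0,0.001,0,255],
    [0.001,-0.001,0.009,0,0.001,0,255],
    [0.001,-0.001,0.009,0,0.001,0,255],
    [0.001,-0.001,0.009,0,0.001,0,255],
    [0,0,0.01,0,0,0,255],
    [0,0,0.01,0,0,0,255],
    [0,0,0.01,0,0,0,255],
    [0,0,0.01,0,0,0,255],
  ],
)

```text
t: 8.82
tool_pos: [517.7, 208.7, 296.1]
tcp_rot: [0.476, 0.811, 0.293, 0.172]
contact_force: [-0.5, 0.0, -3.3]
finger_gap: 0.103
```

Run:
```python
from h import *
o,p,r=cur();print(o['t'],p,o['joints'].round(2),o['contact_force'],np.degrees((r.inv()*RB).as_rotvec()))
print((p-MOUTH)@W)
pr(plan(p,r,MOUTH-18*W+4*np.array([-s(by),c(by),0]),RB,8,4,255)[0])
grab('wrist','w4')
```

```text
8.8167 [517.70953578 208.65657943 296.05343463] [-0.75 -0.05  0.29  2.26 -0.08  0.24  0.12] [-0.45325686  0.0373829  -3.34991546] [-0.30896521  0.19410416 -0.18226598]
-94.00997795332619
[0.0005, -0.0003, 0.0095, -0.0007, 0.0004, -0.0004, 255],
[0.0005, -0.0004, 0.0095, -0.0007, 0.0004, -0.0004, 255],
[0.0005, -0.0004, 0.0095, -0.0007, 0.0004, -0.0004, 255],
[0.0005, -0.0004, 0.0095, -0.0007, 0.0004, -0.0004, 255],
[0.0005, -0.0004, 0.0095, -0.0007, 0.0004, -0.0004, 255],
[0.0005, -0.0003, 0.0095, -0.0007, 0.0004, -0.0004, 255],
[0.0006, -0.0004, 0.0095, -0.0007, 0.0004, -0.0004, 255],
[0.0005, -0.0004, 0.0095, -0.0007, 0.0004, -0.0004, 255],
```

View pics/w4.png

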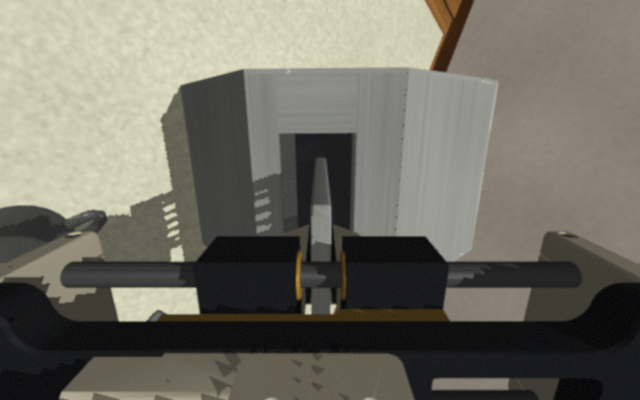

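```bash
cat >> h.py <<'E'
def tilt(deg):
    a=np.radians(deg); w=s(a)*bx-c(a)*Z
    return w,fr(c(a)*bx+s(a)*Z,w)
BY=np.array([-s(by),c(by),0])
E
python3 - <<'E'
from h import *
o,p,r=cur()
for dg in (28,):
    w,T=tilt(dg); pr(plan(p,r,MOUTH-18*w+4*BY,T,8,4,255)[0]); print(MOUTH-18*w+4*BY)
E
```

```text
[0.0005, 0.0002, 0.0094, 0.0253, 0.0004, -0.0004, 255],
[0.0005, 0.0005, 0.0094, 0.0253, 0.0004, -0.0004, 255],
[0.0005, 0.0007, 0.0094, 0.0253, 0.0004, -0.0004, 255],
[0.0005, 0.0009, 0.0093, 0.0253, 0.0004, -0.0004, 255],
[0.0005, 0.0012, 0.0093, 0.0253, 0.0004, -0.0004, 255],
[0.0005, 0.0014, 0.0093, 0.0253, 0.0004, -0.0004, 255],
[0.0005, 0.0017, 0.0092, 0.0253, 0.0004, -0.0004, 255],
[0.0004, 0.0019, 0.0092, 0.0253, 0.0004, -0.0004, 255],
[558.87537528 236.52020333 237.89305667]
```

Request:
jog_arm(
  deltas=[
    [0.0005,0,0.0094,0.025,0,0,255],
    [0.0005,0.0005,0.0094,0.025,0,0,255],
    [0.0005,0.0007,0.0094,0.025,0,0,255],
    [0.0005,0.001,0.0093,0.025,0,0,255],
  ],
)

```text
t: 9.2
tool_pos: [537.8, 222.5, 267.9]
tcp_rot: [0.484, 0.825, 0.251, 0.147]
contact_force: [-0.2, -1.7, -3.2]
finger_gap: 0.105
```

Run:
```python
from h import *
o,p,r=cur();print(o['t'],p,o['joints'].round(3),o['contact_force'])
for dg in (28,):
    w,T=tilt(dg); pr(plan(p,r,MOUTH-18*w+4*BY,T,4,4,255)[0])
```

```text
9.2 [537.76905137 222.53328028 267.94423652] [-0.758  0.061  0.307  2.174 -0.152  0.322  0.184] [-0.19986825 -1.7454468  -3.1693762 ]
[0.0005, 0.0011, 0.0098, 0.0257, 0.0006, -0.0008, 255],
[0.0005, 0.0013, 0.0097, 0.0257, 0.0006, -0.0008, 255],
[0.0004, 0.0015, 0.0097, 0.0257, 0.0006, -0.0008, 255],
[0.0005, 0.0018, 0.0096, 0.0257, 0.0006, -0.0008, 255],
```

Request:
jog_arm(
  deltas=[
    [0.0005,0.001,0.0098,0.025,0,0,255],
    [0.0005,0.0013,0.0097,0.025,0,0,255],
    [0.0005,0.0015,0.0097,0.025,0,0,255],
    [0.0005,0.0018,0.0096,0.025,0,0,255],
    [0,0,0,0,0,0,255],
  ],
)

```text
t: 9.62
tool_pos: [559.4, 237.4, 237.3]
tcp_rot: [0.49, 0.837, 0.21, 0.123]
contact_force: [0.7, -0.5, -3.9]
finger_gap: 0.106
```

Run:
```python
from h import *
o,p,r=cur();print(o['t'],p,o['joints'].round(3),o['contact_force'],(p-MOUTH)@W)
grab('wrist','w5');grab('scene','s2')
t=cv2.imread('pics/s2.png');a=cv2.resize(t[120:320,340:560],None,fx=2.6,fy=2.6);cv2.imwrite('pics/f2.png',a)
```

```text
9.6167 [559.37237514 237.36073934 237.27891107] [-0.742  0.177  0.302  2.078 -0.196  0.409  0.215] [ 0.70148841 -0.51218272 -3.8734602 ] -16.5920958843343
```

View pics/w5.png

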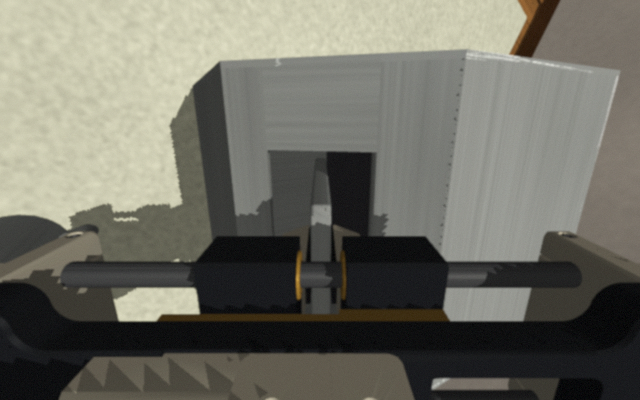

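View pics/f2.png

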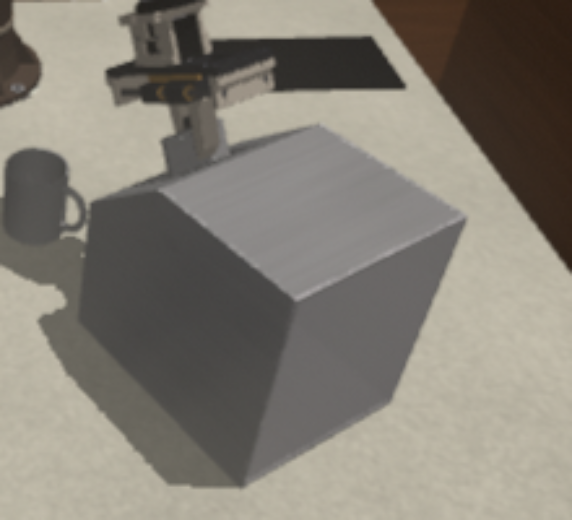

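Request:
jog_arm(
  deltas=[
    [0,0,0,0,0,0,190],
    [0,0,0,0,0,0,190],
    [0,0,0,0,0,0,190],
    [0,0,0,0,0,0,190],
    [0,0,0,0,0,0,190],
    [0,0,0,0,0,0,190],
  ],
)

```text
t: 10.22
tool_pos: [558.5, 236.8, 239.6]
tcp_rot: [0.49, 0.837, 0.212, 0.124]
contact_force: [-0.0, -1.1, -0.6]
finger_gap: 0.256
```

Run:
```python
from h import *
o,p,r=cur();print(o['t'],p,o['contact_force'],o['finger_gap'])
grab('wrist','w6')
```

```text
10.2167 [558.53380056 236.75955196 239.62651217] [-0.02705797 -1.05197978 -0.57239974] 0.25594123334802316
```

View pics/w6.png

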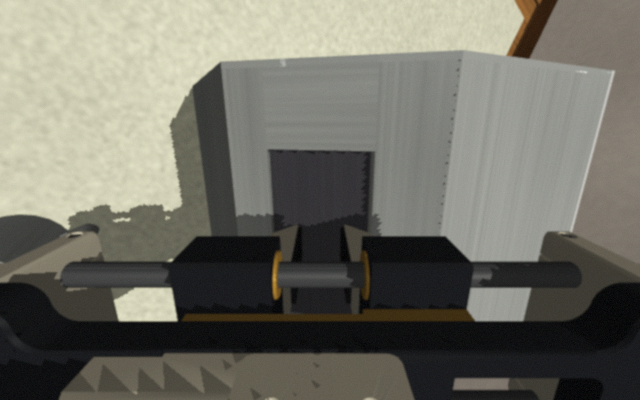

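Run:
```python
from h import *
e=onz(load('top0')[0],(363.2,181.5),155);print(e)
eb=np.array([597.,-193,155])
o,p,r=cur()
q=p-90*r.as_matrix()[:,2]
rows,p2,r2=plan(p,r,q+[0,0,10],r,6,3,120);pr(rows)
m=r2*R.from_rotvec(0.7*(r2.inv()*RR).as_rotvec())
rows,p2,r2=plan(p2,r2,[615,-80,320],m,16,3,0);print();pr(rows)
rows,p2,r2=plan(p2,r2,eb+90*L,RR,8,3,0);print();pr(rows);print(eb+90*L)
```

```text
[ 595.9244684  -193.56378528  155.        ]
[0.0, 0.001, -0.016, 0.0, 0.0, 0.0, 120],
[0.0, 0.001, -0.017, 0.0, 0.0, 0.0, 120],
[0.0, 0.001, -0.016, 0.0, 0.0, 0.0, 120],
[0.0, 0.001, -0.017, 0.0, 0.0, 0.0, 120],
[0.0, 0.0, -0.016, 0.0, 0.0, 0.0, 120],
[0.0, 0.001, -0.017, 0.0, 0.0, 0.0, 120],

[-0.019, -0.004, -0.001, 0.038, -0.001, 0.042, 0],
[-0.019, -0.003, -0.001, 0.038, -0.001, 0.042, 0],
[-0.019, -0.002, -0.001, 0.038, -0.001, 0.042, 0],
[-0.019, -0.001, -0.001, 0.038, -0.001, 0.042, 0],
[-0.019, -0.001, -0.001, 0.038, -0.001, 0.042, 0],
[-0.019, 0.0, -0.001, 0.038, -0.001, 0.042, 0],
[-0.02, 0.001, -0.001, 0.038, -0.001, 0.042, 0],
[-0.019, 0.002, -0.001, 0.038, -0.001, 0.042, 0],
[-0.019, 0.002, -0.001, 0.038, -0.001, 0.042, 0],
[-0.019, 0.003, -0.001, 0.038, -0.001, 0.042, 0],
[-0.019, 0.004, -0.001, 0.038, -0.001, 0.042, 0],
[-0.019, 0.005, -0.002, 0.038, -0.001, 0.042, 0],
[-0.019, 0.005, -0.002, 0.038, -0.001, 0.042, 0],
[-0.019, 0.006, -0.002, 0.038, -0.001, 0.042, 0],
[-0.018, 0.007, -0.002, 0.038, -0.001, 0.042, 0],
[-0.018, 0.008, -0.002, 0.038, -0.001, 0.042, 0],

[-0.016, 0.006, 0.008, 0.032, -0.001, 0.036, 0],
[-0.016, 0.007, 0.008, 0.032, -0.001, 0.036, 0],
[-0.016, 0.007, 0.008, 0.032, -0.001, 0.036, 0],
[-0.016, 0.008, 0.007, 0.032, -0.001, 0.036, 0],
[-0.015, 0.009, 0.007, 0.032, -0.001, 0.036, 0],
[-0.015, 0.01, 0.007, 0.032, -0.001, 0.036, 0],
[-0.015, 0.011, 0.007, 0.032, -0.001, 0.036, 0],
[-0.015, 0.011, 0.006, 0.032, -0.001, 0.036, 0],
[ 631.85444615 -208.2275331   236.56770083]
```

Request:
jog_arm(
  deltas=[
    [0,0,-0.014,0,0,0,190],
    [0,0.001,-0.017,0,0,0,190],
    [0,0.001,-0.017,0,0,0,190],
    [0,0.001,-0.017,0,0,0,100],
    [0,0.001,-0.017,0,0,0,50],
    [0,0.001,-0.017,0,0,0,0],
    [0,0,0,0,0,0,0],
  ],
)

```text
t: 10.85
tool_pos: [521.8, 215.8, 332.1]
tcp_rot: [0.49, 0.836, 0.213, 0.124]
contact_force: [0.4, -0.7, -0.0]
finger_gap: 0.495
```

Run:
```python
from h import *
o,p,r=cur();print(o['t'],p,o['contact_force'],o['finger_gap'],o['joints'].round(2))
grab('wrist','w7');grab('scene','s3')
t=cv2.imread('pics/s3.png');w=cv2.imread('pics/w7.png');a=np.hstack([cv2.resize(t[150:310,350:530],(400,356)),cv2.resize(w[40:240,180:620],(400,356))]);cv2.imwrite('pics/f3.png',cv2.convertScaleAbs(a,alpha=1.6))
eb=np.array([596.3,-193.5,155])
m=r*R.from_rotvec(0.7*(r.inv()*RR).as_rotvec())
rows,p2,r2=plan(p,r,[615,-80,320],m,16,3,0);print();pr(rows)
```

```text
10.85 [521.81028927 215.79413406 332.07556663] [ 0.35296672 -0.65897587 -0.00785676] 0.49470184151642005 [-0.81 -0.02  0.33  2.02 -0.02  0.63  0.05]

[-0.019, -0.004, -0.001, 0.038, -0.001, 0.042, 0],
[-0.019, -0.003, -0.001, 0.038, -0.001, 0.042, 0],
[-0.019, -0.002, -0.001, 0.038, -0.001, 0.042, 0],
[-0.019, -0.002, -0.001, 0.038, -0.001, 0.042, 0],
[-0.019, -0.001, -0.001, 0.038, -0.001, 0.042, 0],
[-0.019, 0.0, -0.001, 0.038, -0.001, 0.042, 0],
[-0.019, 0.001, -0.001, 0.038, -0.001, 0.042, 0],
[-0.02, 0.002, -0.001, 0.038, -0.001, 0.042, 0],
[-0.019, 0.002, -0.001, 0.038, -0.001, 0.042, 0],
[-0.019, 0.003, -0.001, 0.038, -0.001, 0.042, 0],
[-0.019, 0.004, -0.001, 0.038, -0.001, 0.042, 0],
[-0.019, 0.005, -0.001, 0.038, -0.001, 0.042, 0],
[-0.019, 0.006, -0.001, 0.038, -0.001, 0.042, 0],
[-0.019, 0.006, -0.002, 0.038, -0.001, 0.042, 0],
[-0.018, 0.007, -0.002, 0.038, -0.001, 0.042, 0],
[-0.018, 0.007, -0.001, 0.038, -0.001, 0.042, 0],
```

View pics/f3.png

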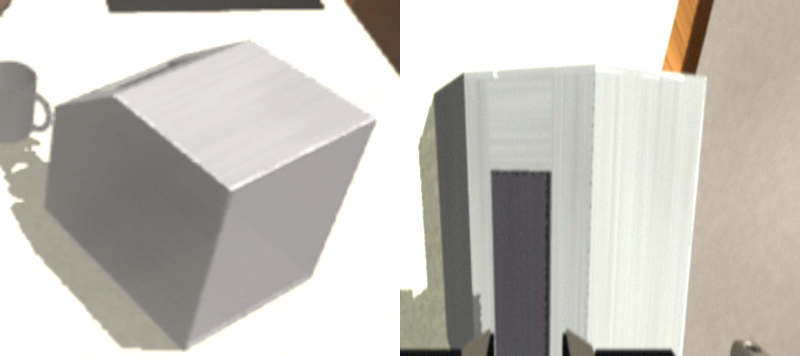

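Request:
jog_arm(
  deltas=[
    [-0.019,-0.004,-0.001,0.038,0,0.042,0],
    [-0.019,-0.003,-0.001,0.038,0,0.042,0],
    [-0.019,-0.002,-0.001,0.038,0,0.042,0],
    [-0.019,-0.002,-0.001,0.038,0,0.042,0],
    [-0.019,-0.001,-0.001,0.038,0,0.042,0],
    [-0.019,0,-0.001,0.038,0,0.042,0],
    [-0.019,0.001,-0.001,0.038,0,0.042,0],
    [-0.019,0.002,-0.001,0.038,0,0.042,0],
  ],
)

```text
t: 11.62
tool_pos: [567.5, 69.2, 321.7]
tcp_rot: [0.636, 0.765, 0.099, 0.01]
contact_force: [0.3, 0.4, 0.5]
finger_gap: 0.998
```

Request:
jog_arm(
  deltas=[
    [-0.019,0.002,-0.001,0.038,0,0.042,0],
    [-0.019,0.003,-0.001,0.038,0,0.042,0],
    [-0.019,0.004,-0.001,0.038,0,0.042,0],
    [-0.019,0.005,-0.001,0.038,0,0.042,0],
    [-0.019,0.006,-0.001,0.038,0,0.042,0],
    [-0.019,0.006,-0.002,0.038,0,0.042,0],
    [-0.018,0.007,-0.002,0.038,0,0.042,0],
    [-0.018,0.007,-0.001,0.038,0,0.042,0],
  ],
)

```text
t: 12.28
tool_pos: [614.9, -79.4, 312.8]
tcp_rot: [0.749, 0.655, -0.017, -0.103]
contact_force: [0.7, -0.2, -0.5]
finger_gap: 1.004
```

Run:
```python
from h import *
o,p,r=cur();print(o['t'],p,o['finger_gap'],o['joints'].round(2))
eb=np.array([596.3,-193.5,155])
rows,p2,r2=plan(p,r,eb+80*L,RR,8,3,0);print();pr(rows)
```

```text
12.2833 [614.94186197 -79.41275878 312.83929692] 1.0036181922455116 [-0.26  0.54  0.64  1.34 -0.38  1.56  0.24]

[-0.017, 0.005, 0.008, 0.03, -0.003, 0.036, 0],
[-0.016, 0.006, 0.008, 0.03, -0.003, 0.036, 0],
[-0.016, 0.007, 0.008, 0.03, -0.003, 0.036, 0],
[-0.016, 0.008, 0.008, 0.03, -0.003, 0.036, 0],
[-0.016, 0.009, 0.007, 0.03, -0.003, 0.036, 0],
[-0.015, 0.009, 0.007, 0.03, -0.003, 0.036, 0],
[-0.015, 0.01, 0.007, 0.03, -0.003, 0.036, 0],
[-0.014, 0.011, 0.007, 0.03, -0.003, 0.036, 0],
```

Request:
jog_arm(
  deltas=[
    [-0.017,0.005,0.008,0.03,-0.003,0.036,0],
    [-0.016,0.006,0.008,0.03,-0.003,0.036,0],
    [-0.016,0.007,0.008,0.03,-0.003,0.036,0],
    [-0.016,0.008,0.008,0.03,-0.003,0.036,0],
    [-0.016,0.009,0.007,0.03,-0.003,0.036,0],
    [-0.015,0.009,0.007,0.03,-0.003,0.036,0],
    [-0.015,0.01,0.007,0.03,-0.003,0.036,0],
    [-0.014,0.011,0.007,0.03,-0.003,0.036,0],
  ],
)

```text
t: 12.95
tool_pos: [627.0, -207.1, 226.6]
tcp_rot: [0.817, 0.535, -0.118, -0.18]
contact_force: [-0.5, 0.3, 0.6]
finger_gap: 1.0
```

Run:
```python
from h import *
o,p,r=cur();print(o['t'],p,o['finger_gap'],o['joints'].round(2),np.degrees((r.inv()*RR).as_rotvec()))
d,o=grab('wrist','w8')
eb=np.array([596.3,-193.5,155]); yy=np.array([.4,.916,0])
for k in (40,0,-40): print(proj(d,eb+k*yy,o))
w=cv2.imread('pics/w8.png');a=cv2.resize(w[60:320,200:440],None,fx=2.3,fy=2.3); a=cv2.convertScaleAbs(a,alpha=1.8,beta=10);cv2.imwrite('pics/d8.png',a)
```

```text
12.95 [ 626.99644602 -207.12903445  226.61372511] 0.9998867923898309 [-0.02  0.86  0.67  1.08 -0.43  1.78  0.17] [0.12952548 0.06808416 0.03471209]
[320.66962442 158.0084984 ]
[320.65335633 205.16432812]
[320.6385585  248.05833355]
```

View pics/d8.png

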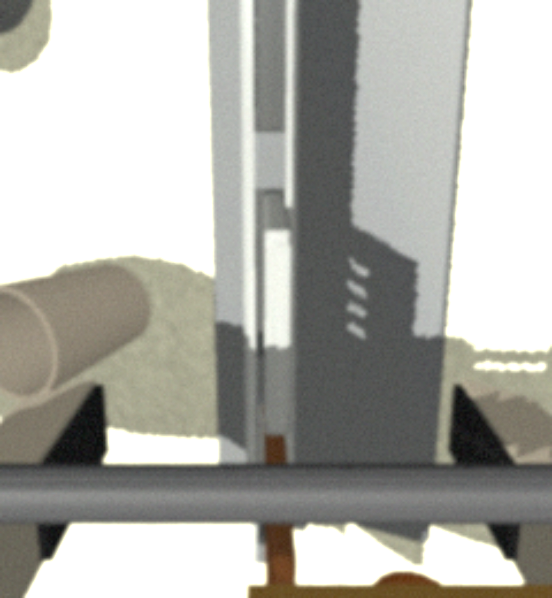

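Request:
jog_arm(
  deltas=[
    [-0.001,0,0.013,0,0,0,0],
    [0,0,0.013,0,0,0,0],
    [0,0,0.013,0,0,0,0],
    [0,0,0.013,0,0,0,0],
    [0,0,0.013,0,0,0,0],
    [0,0,0.013,0,0,0,0],
    [0,0,0.013,0,0,0,0],
    [0,0,0.01,0,0,0,0],
  ],
)

```text
t: 13.67
tool_pos: [587.0, -190.0, 134.9]
tcp_rot: [0.817, 0.536, -0.118, -0.18]
contact_force: [0.1, 0.6, 0.1]
finger_gap: 0.996
```

Run:
```python
from h import *
o,p,r=cur();print(o['t'],p,o['joints'].round(2),o['contact_force'],r.inv().apply(p-np.array([596,-194.5,155])))
```

```text
13.6667 [ 587.03056919 -190.02116946  134.87700642] [-0.08  0.86  0.66  1.34 -0.44  1.55  0.21] [0.11230885 0.55478998 0.14520856] [ 0.54155903 -0.64080892 22.46645411]
```

Request:
jog_arm(
  deltas=[
    [0,0,0,0,0,0,255],
    [0,0,0,0,0,0,255],
    [0,0,0,0,0,0,255],
    [0,0,0,0,0,0,255],
    [0,0,0,0,0,0,255],
    [0,0,0,0,0,0,255],
    [0,0,0,0,0,0,255],
    [0,0,0,0,0,0,255],
  ],
  grip_force=40,
)

```text
t: 14.33
tool_pos: [588.0, -190.7, 137.6]
tcp_rot: [0.817, 0.536, -0.117, -0.179]
contact_force: [-0.1, 0.2, 0.2]
finger_gap: 0.473
```

Request:
jog_arm(
  deltas=[
    [0,0,0,0,0,0,255],
    [0,0,0,0,0,0,255],
    [0,0,0,0,0,0,255],
    [0,0,0,0,0,0,255],
    [0,0,0,0,0,0,255],
    [0,0,0,0,0,0,255],
    [0,0,0,0,0,0,255],
    [0,0,0,0,0,0,255],
  ],
)

```text
t: 15.0
tool_pos: [587.4, -190.3, 137.6]
tcp_rot: [0.817, 0.536, -0.117, -0.179]
contact_force: [-2.4, 1.6, 3.1]
finger_gap: 0.109
```

Gripped (gap 0.109 ≈ 10 mm). Draw it out.

Request:
jog_arm(
  deltas=[
    [0,0,0,0,0,0,255],
    [0,0,-0.003,0,0,0,255],
    [0,0,-0.006,0,0,0,255],
    [0,0,-0.01,0,0,0,255],
    [0,0,-0.012,0,0,0,255],
    [0,0,-0.012,0,0,0,255],
    [0,0,-0.012,0,0,0,255],
    [0,0,-0.012,0,0,0,255],
  ],
)

```text
t: 15.67
tool_pos: [614.5, -202.2, 199.4]
tcp_rot: [0.817, 0.536, -0.117, -0.178]
contact_force: [0.9, 0.7, -2.8]
finger_gap: 0.108
```

Request:
jog_arm(
  deltas=[
    [0,0,-0.012,0,0,0,255],
    [0,0,-0.012,0,0,0,255],
    [0,0,-0.008,0,0,0,255],
  ],
)

```text
t: 15.92
tool_pos: [627.4, -208.0, 229.1]
tcp_rot: [0.817, 0.536, -0.116, -0.177]
contact_force: [0.3, 0.7, -3.2]
finger_gap: 0.107
```

Run:
```python
from h import *
o,p,r=cur();print(o['t'],p,o['joints'].round(2),o['contact_force'],o['finger_gap'])
grab('scene','s4')
t=cv2.imread('pics/s4.png');a=cv2.resize(t[130:280,180:380],None,fx=3,fy=3);cv2.imwrite('pics/f4.png',a)
m=r*R.from_rotvec(0.25*(r.inv()*RB).as_rotvec())
rows,p2,r2=plan(p,r,[605,-150,345],m,8,3,255); pr(rows)
```

```text
15.9167 [ 627.36454787 -207.98029932  229.06226124] [-0.03  0.85  0.67  1.09 -0.43  1.78  0.17] [ 0.26394249  0.65253534 -3.16783728] 0.10711801996514536
[0.006, -0.011, -0.011, -0.033, 0.004, -0.03, 255],
[0.006, -0.01, -0.011, -0.033, 0.004, -0.03, 255],
[0.006, -0.01, -0.012, -0.033, 0.004, -0.03, 255],
[0.007, -0.009, -0.012, -0.033, 0.004, -0.03, 255],
[0.007, -0.009, -0.012, -0.033, 0.004, -0.03, 255],
[0.007, -0.008, -0.012, -0.033, 0.004, -0.03, 255],
[0.007, -0.008, -0.013, -0.033, 0.004, -0.03, 255],
[0.008, -0.007, -0.013, -0.033, 0.004, -0.03, 255],
```

View pics/f4.png

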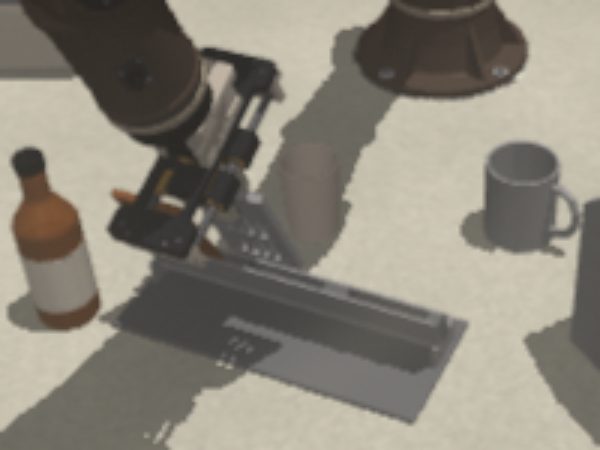

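Request:
jog_arm(
  deltas=[
    [0.006,-0.011,-0.011,-0.033,0.004,-0.02,255],
    [0.006,-0.01,-0.011,-0.033,0.004,-0.03,255],
    [0.006,-0.01,-0.012,-0.033,0.004,-0.03,255],
    [0.007,-0.009,-0.012,-0.033,0.004,-0.03,255],
    [0.007,-0.009,-0.012,-0.033,0.004,-0.03,255],
    [0.007,-0.008,-0.012,-0.033,0.004,-0.03,255],
    [0.007,-0.008,-0.013,-0.033,0.004,-0.03,255],
    [0.008,-0.007,-0.013,-0.033,0.004,-0.03,255],
  ],
)

```text
t: 16.63
tool_pos: [604.2, -148.3, 344.5]
tcp_rot: [0.768, 0.634, -0.011, -0.089]
contact_force: [0.4, -0.5, -2.8]
finger_gap: 0.107
```

Run:
```python
from h import *
o,p,r=cur();print(o['t'],p,o['joints'].round(2))
st=MOUTH-145*W
rows,p2,r2=plan(p,r,st+[-10,-6,25],RB,20,3,255); pr(rows)
```

```text
16.6333 [ 604.19532488 -148.28215344  344.54084508] [-0.18  0.52  0.67  1.3  -0.37  1.6   0.28]
[0.015, -0.009, 0.002, -0.039, 0.005, -0.036, 255],
[0.015, -0.009, 0.002, -0.039, 0.005, -0.036, 255],
[0.016, -0.008, 0.002, -0.039, 0.005, -0.036, 255],
[0.016, -0.008, 0.001, -0.039, 0.005, -0.036, 255],
[0.016, -0.007, 0.001, -0.039, 0.005, -0.036, 255],
[0.017, -0.007, 0.001, -0.039, 0.005, -0.036, 255],
[0.017, -0.006, 0.001, -0.039, 0.005, -0.036, 255],
[0.017, -0.006, 0.001, -0.039, 0.005, -0.036, 255],
[0.017, -0.005, 0.001, -0.039, 0.005, -0.036, 255],
[0.017, -0.004, 0.0, -0.039, 0.005, -0.036, 255],
[0.017, -0.004, 0.0, -0.039, 0.005, -0.036, 255],
[0.018, -0.003, 0.0, -0.039, 0.005, -0.036, 255],
[0.018, -0.003, 0.0, -0.039, 0.005, -0.036, 255],
[0.018, -0.002, 0.001, -0.039, 0.005, -0.036, 255],
[0.018, -0.001, 0.001, -0.039, 0.005, -0.036, 255],
[0.018, -0.001, 0.0, -0.039, 0.005, -0.036, 255],
[0.018, -0.0, 0.001, -0.039, 0.005, -0.036, 255],
[0.018, 0.0, 0.001, -0.039, 0.005, -0.036, 255],
[0.017, 0.001, 0.001, -0.039, 0.005, -0.036, 255],
[0.018, 0.002, 0.0, -0.039, 0.005, -0.036, 255],
```

Request:
jog_arm(
  deltas=[
    [0.015,-0.009,0.002,-0.039,0.005,-0.036,255],
    [0.015,-0.009,0.002,-0.039,0.005,-0.036,255],
    [0.016,-0.008,0.002,-0.039,0.005,-0.036,255],
    [0.016,-0.008,0.001,-0.039,0.005,-0.036,255],
    [0.016,-0.007,0.001,-0.039,0.005,-0.036,255],
    [0.017,-0.007,0.001,-0.039,0.005,-0.036,255],
    [0.017,-0.006,0.001,-0.039,0.005,-0.036,255],
    [0.017,-0.006,0.001,-0.039,0.005,-0.036,255],
  ],
)

```text
t: 17.3
tool_pos: [553.1, -14.0, 349.7]
tcp_rot: [0.674, 0.73, 0.115, 0.017]
contact_force: [0.5, 0.3, -3.9]
finger_gap: 0.111
```

Request:
jog_arm(
  deltas=[
    [0.017,-0.005,0.001,-0.039,0.005,-0.036,255],
    [0.017,-0.004,0,-0.039,0.005,-0.036,255],
    [0.017,-0.004,0,-0.039,0.005,-0.036,255],
    [0.018,-0.003,0,-0.039,0.005,-0.036,255],
    [0.018,-0.003,0,-0.039,0.005,-0.036,255],
    [0.018,-0.002,0.001,-0.039,0.005,-0.036,255],
    [0.018,-0.001,0.001,-0.039,0.005,-0.036,255],
    [0.018,-0.001,0,-0.039,0.005,-0.036,255],
  ],
)

```text
t: 17.97
tool_pos: [501.7, 119.6, 355.4]
tcp_rot: [0.549, 0.792, 0.237, 0.123]
contact_force: [0.1, -0.6, -3.4]
finger_gap: 0.106
```

Request:
jog_arm(
  deltas=[
    [0.018,0,0.001,-0.039,0.005,-0.036,255],
    [0.018,0,0.001,-0.039,0.005,-0.036,255],
    [0.017,0.001,0.001,-0.039,0.005,-0.036,255],
    [0.018,0.002,0,-0.039,0.005,-0.036,255],
    [0,0,0,0,0,0,255],
  ],
)

```text
t: 18.38
tool_pos: [474.4, 187.4, 356.8]
tcp_rot: [0.476, 0.811, 0.293, 0.173]
contact_force: [-1.6, -0.5, -5.0]
finger_gap: 0.109
```

Run:
```python
from h import *
o,p,r=cur();print(o['t'],p,o['joints'].round(2),np.degrees((r.inv()*RB).as_rotvec()))
d,o=grab('wrist','w9')
pr(plan(p,r,MOUTH-94*W,RB,8,4,255)[0])
```

```text
18.3833 [474.37257392 187.37219426 356.76807882] [-0.67 -0.21  0.17  2.23  0.06  0.43 -0.03] [-0.19571711  0.30889522 -0.22598439]
[-0.0003, -0.0006, 0.0097, -0.0004, 0.0007, -0.0005, 255],
[-0.0003, -0.0006, 0.0097, -0.0004, 0.0007, -0.0005, 255],
[-0.0003, -0.0006, 0.0097, -0.0004, 0.0007, -0.0005, 255],
[-0.0003, -0.0007, 0.0097, -0.0004, 0.0007, -0.0005, 255],
[-0.0003, -0.0006, 0.0097, -0.0004, 0.0007, -0.0005, 255],
[-0.0004, -0.0007, 0.0097, -0.0004, 0.0007, -0.0005, 255],
[-0.0004, -0.0007, 0.0097, -0.0004, 0.0007, -0.0005, 255],
[-0.0003, -0.0006, 0.0096, -0.0004, 0.0007, -0.0005, 255],
```

View pics/w9.png

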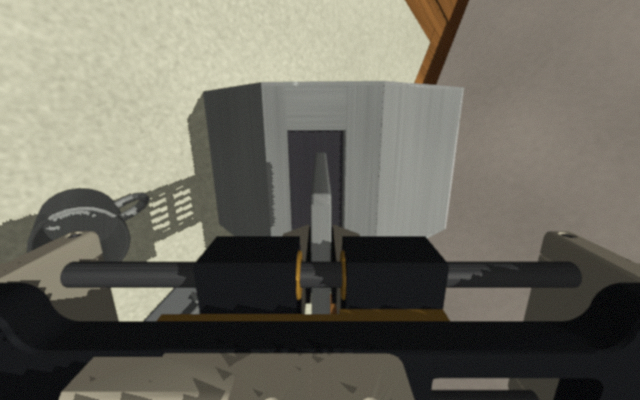

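Plate centred (col 320, edge row 152) over the shut flap (cols 288–345). Insert as before.

Request:
jog_arm(
  deltas=[
    [0,-0.001,0.0097,0,0.001,0,255],
    [0,-0.001,0.0097,0,0.001,0,255],
    [0,-0.001,0.0097,0,0.001,0,255],
    [0,-0.001,0.0097,0,0.001,0,255],
    [-0.0005,-0.0005,0.0097,0,0.001,0,255],
    [-0.0005,-0.0005,0.0097,0,0,0,255],
    [-0.0005,0,0.0097,0,0,0,255],
    [0,0,0.0097,0,0,0,255],
  ],
)

```text
t: 19.1
tool_pos: [518.6, 205.4, 294.6]
tcp_rot: [0.479, 0.81, 0.293, 0.172]
contact_force: [-0.7, -0.6, -2.7]
finger_gap: 0.107
```

Run:
```python
from h import *
o,p,r=cur();print(o['t'],p,o['joints'].round(2),o['contact_force'])
w,T=tilt(28); pr(plan(p,r,MOUTH-17*w,T,8,4,255)[0])
```

```text
19.1 [518.56388624 205.41466979 294.64083437] [-0.75 -0.05  0.29  2.26 -0.1   0.23  0.14] [-0.74719662 -0.60563955 -2.68411194]
[0.0004, 0.0003, 0.0096, 0.0256, 0.0004, -0.0013, 255],
[0.0004, 0.0005, 0.0096, 0.0256, 0.0004, -0.0013, 255],
[0.0005, 0.0008, 0.0096, 0.0256, 0.0004, -0.0013, 255],
[0.0004, 0.001, 0.0095, 0.0256, 0.0004, -0.0013, 255],
[0.0004, 0.0013, 0.0095, 0.0256, 0.0004, -0.0013, 255],
[0.0005, 0.0015, 0.0095, 0.0256, 0.0004, -0.0013, 255],
[0.0004, 0.0017, 0.0095, 0.0256, 0.0004, -0.0013, 255],
[0.0004, 0.002, 0.0094, 0.0256, 0.0004, -0.0013, 255],
```

Request:
jog_arm(
  deltas=[
    [0.0004,0,0.0096,0.025,0,-0.001,255],
    [0.0004,0.0005,0.0096,0.025,0,-0.001,255],
    [0.0004,0.0008,0.0096,0.025,0,-0.001,255],
    [0.0004,0.001,0.0095,0.025,0,-0.001,255],
  ],
)

```text
t: 19.43
tool_pos: [539.6, 219.4, 265.6]
tcp_rot: [0.485, 0.825, 0.252, 0.148]
contact_force: [-0.0, -0.4, -3.6]
finger_gap: 0.104
```

Request:
jog_arm(
  deltas=[
    [0.0004,0.0013,0.0095,0.025,0,-0.001,255],
    [0.0004,0.0015,0.0095,0.025,0,-0.001,255],
    [0.0004,0.0017,0.0095,0.025,0,-0.001,255],
    [0.0004,0.002,0.0094,0.025,0,-0.001,255],
    [0,0,0,0,0,0,255],
  ],
)

```text
t: 19.85
tool_pos: [561.7, 234.1, 236.4]
tcp_rot: [0.489, 0.837, 0.21, 0.124]
contact_force: [-0.4, 0.2, -3.2]
finger_gap: 0.107
```

Request:
jog_arm(
  deltas=[
    [0,0,0,0,0,0,190],
    [0,0,0,0,0,0,190],
    [0,0,0,0,0,0,190],
    [0,0,0,0,0,0,190],
    [0,0,0,0,0,0,190],
    [0,0,0,0,0,0,190],
  ],
)

```text
t: 20.35
tool_pos: [560.6, 234.2, 237.9]
tcp_rot: [0.489, 0.837, 0.212, 0.124]
contact_force: [-0.3, -1.0, -0.0]
finger_gap: 0.256
```

Run:
```python
from h import *
o,p,r=cur();print(o['t'],p,o['contact_force'],o['finger_gap'])
grab('wrist','w10')
```

```text
20.35 [560.58765964 234.15114486 237.89014488] [-0.33894639 -0.9569635  -0.03259408] 0.2555159664850914
```

View pics/w10.png

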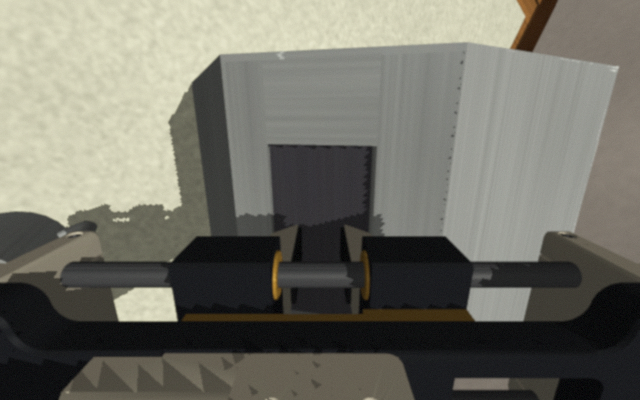

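Grille gone from the jaws and the flap looks shut. Retract and check.

Request:
jog_arm(
  deltas=[
    [0,0,-0.014,0,0,0,190],
    [0,0.001,-0.017,0,0,0,190],
    [0,0.001,-0.017,0,0,0,190],
    [0,0.001,-0.017,0,0,0,190],
    [0,0.001,-0.017,0,0,0,190],
    [0,0.001,-0.017,0,0,0,190],
    [0,-0.01,-0.017,0,0,0,190],
    [0,-0.01,-0.01,0,0,0,190],
  ],
)

```text
t: 21.07
tool_pos: [496.9, 198.3, 343.1]
tcp_rot: [0.489, 0.837, 0.212, 0.125]
contact_force: [0.5, 0.7, -0.7]
finger_gap: 0.252
```

Request:
jog_arm(
  deltas=[
    [0,-0.015,-0.01,0,0,0,190],
    [0,-0.015,-0.01,0,0,0,190],
    [0,-0.015,0,0,0,0,190],
    [0,0,0,0,0,0,190],
    [0,0,0,0,0,0,190],
    [0,0,0,0,0,0,190],
  ],
)

```text
t: 21.57
tool_pos: [454.7, 174.7, 337.9]
tcp_rot: [0.489, 0.837, 0.211, 0.124]
contact_force: [0.4, 0.2, 0.2]
finger_gap: 0.255
```

Run:
```python
from h import *
o,p,r=cur();print(o['t'],p,o['contact_force'],o['joints'].round(2))
for n in ('wrist','scene','top'): grab(n,'z'+n)
t=cv2.imread('pics/zscene.png');w=cv2.imread('pics/zwrist.png');u=cv2.imread('pics/ztop.png')
cv2.imwrite('pics/z1.png',cv2.resize(t[130:310,170:530],None,fx=2.2,fy=2.2))
a=np.hstack([cv2.resize(w[40:260,150:620],(400,190)),cv2.resize(u[80:270,120:480],(400,210))[:190]]);cv2.imwrite('pics/z2.png',cv2.resize(a,None,fx=1,fy=1))
cv2.imwrite('pics/z3.png',cv2.convertScaleAbs(cv2.resize(t[180:300,360:520],None,fx=4,fy=4,interpolation=cv2.INTER_CUBIC),alpha=2.2,beta=-80))
```

```text
21.5667 [454.68910217 174.70973935 337.87909915] [0.37699586 0.15951432 0.19030933] [-0.8  -0.18  0.29  2.14  0.07  0.68 -0.03]
```

View pics/z1.png

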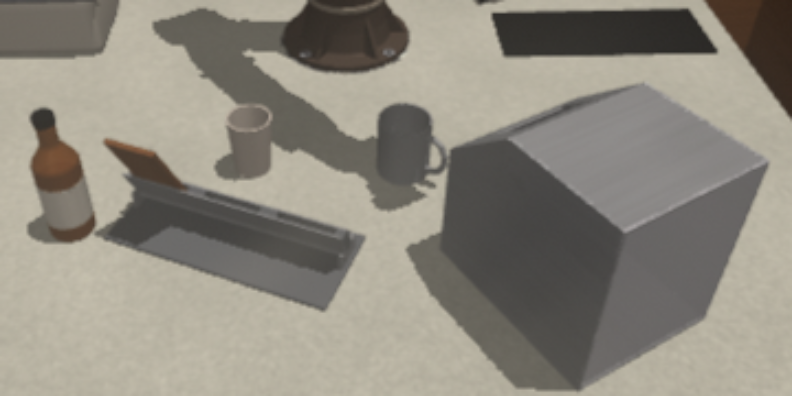

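View pics/z2.png

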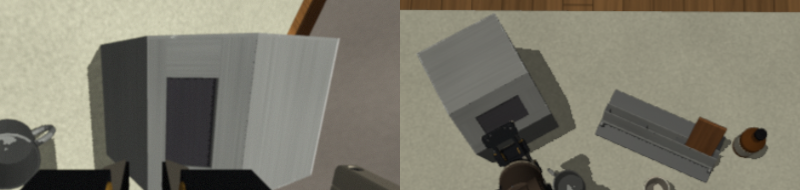

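View pics/z3.png

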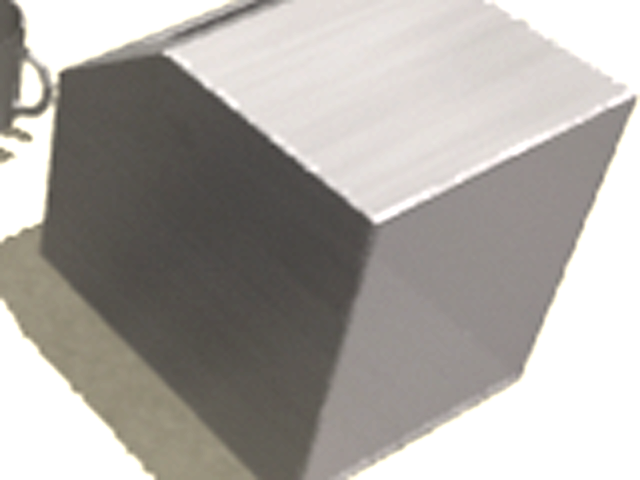

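Run:
```python
from h import *
print(cv2.imread('pics/w3.png')[135:150,295:312].mean((0,1)),cv2.imread('pics/zwrist.png')[140:200,350:395].mean((0,1)))
a=cv2.imread('pics/top0.png').astype(int);b=cv2.imread('pics/ztop.png').astype(int)
for n,(x0,x1,y0,y1) in dict(board=(376,416,183,222),bottle=(418,452,190,224),cup=(338,368,236,266)).items(): print(n,abs(a-b)[y0:y1,x0:x1].mean())
print(ctrl.close_job())
```

```text
[54.82745098 51.71372549 53.09411765] [51.13185185 48.37740741 49.89111111]
board 7.372222222222222
bottle 6.7877739331026525
cup 9.045185185185185
the job is handed in; nothing more can be done
None
```

I lifted both grilles out of the rack one after the other, pushed each about 100 mm through the flap, and let it slide into the box. The job was handed in at about 21.7 s of the 72 s allowed.

- **Flap:** after each drop the wrist picture showed the slot filled evenly dark, as at the start. I saw this for the first grille before fetching the second, and again at the end.
- **Forces:** the force readings during the moves stayed near the weight of a grille, about 3–5 N, and were close to zero after each release.
- **Rack and bystanders:** the last pictures show both grille pockets empty and the board still standing in its pocket. The mug, bottle and cup look to be in their places. A picture difference on the board, bottle and cup gave only small brightness changes, but I had no noise baseline for it. I did not difference the mug.
- **Tool tilt:** a wrist joint was nearing its range limit, so I reduced the tool's tilt from 40° to about 28° during each insertion. No contact force showed up.
- **Not confirmed directly:** I could not make out the grilles through the clear back wall. That they are inside rests on the empty jaws, the shut flap, the empty pockets, and nothing lying outside the box.

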